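# Clamp a sanding block in the crank vise

### The job

Lay the cork sanding block flat and centred on the bed of the bench vise, lengthwise between the two jaws. Fit the loose crank fully onto the square shaft end of the vise and wind it clockwise by its grip, a little over two full turns, until the sprung jaw plate is clearly pressed in and holds the block firmly. Then take the crank off and lay it down gently, flat with its socket down, on the table clear of the vise, leaving the other things where they are.

Things in the scene. Friction and masses are not known exactly. Their poses are not given: they have to be found in the camera images.
- cork_block: Cork sanding block, a plain box 60 x 100 x 34 mm, lying flat. Origin at the centre of its underside, z up, its 100 mm length along its y, its 60 mm width along its x. It and the crank start one on each side of the vise, about 0.33 m left and right of the robot's centre line, where the table is otherwise free.
- vise: Low grey bench vise, fixed. Origin at the centre of its foot, z up; bed 100 (x) x 320 mm (y), top 22 mm above the table. Jaws up to 62 mm high, 90 mm wide: the fixed one at the -y end, the moving one closes toward -y. At the +y end a round neck with a 56 mm collar leans 25 degrees from vertical toward -x and carries the square shaft; a fitted crank swings clear of the rest.
- fixed_jaw_face (a point): Middle of the fixed jaw's clamping face, 40 mm above the table. Axes as the vise's; the block's end goes against it on its +y side.
- plate_face (a point): Middle of the clamping face of the moving jaw's plate, 40 mm above the table; axes as the vise's. At the start it stands 140 to 146 mm from the fixed jaw face. The plate is sprung (1.5 N per mm) and can be pushed up to 10 mm back into the moving jaw.
- shaft_end (a point): Centre of the end face of the square steel shaft, 18 x 18 mm, which stands 30 mm out of the collar; its last 7 mm taper to 11 x 11 mm to lead the crank on. z points out of the shaft along its axis (25 degrees from vertical); x and y are square to its flats and turn with it. About 139 mm above the table.
- vise_shaft (a joint): Turn of the shaft in rad, growing as it is wound clockwise (seen looking down on the shaft end), which closes the jaws by 20 mm a turn. Starts at 1.0 to 2.6; with the 100 mm block between the jaws the plate meets it at about 15.4; stop at 17.9. Friction about 0.12 N m; it stays where it is left.
- vise_plate (a joint): How far the sprung plate is pressed back into the moving jaw, in m: 0 when free, 0.0025 or more when the block is held firmly.
- crank: Loose dark steel crank, 0.28 kg, lying socket down. Origin: centre of the hub's underside; z up, arm along +x. Hub 40 x 40 x 28 mm, underneath a socket 20 x 20 mm, 24 mm deep, walls square to x and y; on it a square boss 30 x 30 mm up to 68 mm above the origin. Arm 24 mm wide, 16 thick, flush with the underside; the grip stands on it 70 mm from the hub axis, its top 75 mm up.
- crank_boss (a point): On the crank's hub axis 54 mm above its underside, a good point to grip the 30 mm boss (across the crank's y); axes as the crank's.
- crank_socket (a point): Centre of the ceiling of the crank's socket, 24 mm above its underside; it meets the shaft end face when the crank is fully on. Axes as the crank's.
- grip_mid (a point): Middle of the crank's round black grip, 27 mm thick and 54 mm long, which turns freely on its own pin parallel to the shaft; 70 mm from the hub axis, 50 mm above the crank's underside.
- pin_tin: Round tin 60 mm across, 32 mm high, right of and behind the vise; origin under its centre. To be left alone.
- snips: Small side cutters 46 x 125 x 12 mm, lying left of and behind the vise; origin under its centre. To be left alone.
Mind the look-alikes: they are no part of the job. What is shaped like the cork_block but pink or red is not meant. What is shaped like the crank but yellow is not meant.

How it is judged:
By the outcome, as a careful person would: the job done as asked, in the order asked, and still so for the second after the job is handed in, with the robot touching nothing.
It also fails if it takes over 72 s, if anything falls off the work surface, if the arm or the gripper's body presses on something with over 40 N, if the wrist force passes 120 N, or if a joint passes its speed limit or range.

### The arm

A 6-joint arm with a two-finger parallel gripper is mounted at the origin on the work surface; the furniture and walls round the work are solid. World frame = base frame: x ahead of the robot, y to its left, z up, the work surface at z = 0. Lengths are in m, angles in rad, forces in N, time in s.
With the tool pointing down it reaches from about 0.375 to 0.975 m from the base axis. Payload 3.8 kg.
Tool frame: the origin (TCP) lies on the centre line of the jaws, within the pads' length; the fingertips stand 14 mm ahead of it and the grasp point (between the pads) lies 5 mm behind it; x points along the fingers, y is the direction in which the jaws open and shut, and the axes are right-handed (so a half turn about x gives the same grasp; the last joint's range is limited). The gripper opens to 85 mm and grips with 20 to 120 N. Pads are 22 mm wide; open, the fingers measure 114 mm over their backs; the gripper's body (76 mm by 85 mm) begins 54 mm behind the grasp point. The pads swing forward as they close: fully open they stand 13 mm farther back than shut.
Start: joints at [-1.18, 0.264, 1.604, -0, 1.274, -0.037], TCP at [0.28, -0.614, 0.245] pointing down, gripper open.
Joint ranges: [-2.63, 2.63], [-0.94, 2.18], [0.31, 2.57], [-1.31, 4.45], [0, 2.66], [-2.55, 2.55]. Speed limits (rad/s): [2.57, 2.57, 3.14, 3.14, 3.14, 3.14].

### API

Orientations are given as a rotation vector (axis times angle).
In Python, from workcell import bot gives the robot as it stands.
- The arm moves only by the shell command python3 -m creep 'ROWS' [FORCE]. ROWS is JSON, a list of rows, each an object with "grip": the finger opening in cm, from 0 to 8.54; "dp": the shift along the tool's x, y, z in cm, a list of three; "rotation": the turn, a rotation vector about the tool's x, y, z in rad, a list of three. A call has 1 to 5 rows; each row is the pose to reach, as a shift and turn from the pose commanded when the call began, along the tool's axes at that moment; what a row does not reach only later rows make up. A row lasts 1/12 s, in which the tool goes at most 41.7 mm and 7.16 degrees, less where a joint would pass 70% of its speed; a pose out of reach is approached as far as the arm can. A call with a gripper value outside its range is refused whole. The fingers move at their own pace and stop on an object; FORCE is the grip in N (left out, the last holds). Time passes only in rows, so rows that repeat a pose let the fingers close. It gives the time, the measured TCP pose, the force and the opening at its end, in the units of the state.
- bot.read_state(): the state, without advancing time (a new reading comes with each control period).
- bot.read_camera(name): name is "side" or "top" or "wrist"; returns (picture, depth): 384x512x3 uint8, red, green, blue; 384x512 float32, m along the optical axis (not along the pixel's ray), 0 where there is no reading.
- bot.get_calibration(name): a dict with "fx", "fy", "cx", "cy" (pixels), "rvec" (rotation vector, rad) and "tvec" (3), from world to camera coordinates, as OpenCV has them. Camera axes: x right, y down, z forward; pixel columns grow to the right and rows downward; lengths in m; the calibration is good to about 2 mm. A picture is of the moment at which its call begins: read the wrist's pose just before it. get_calibration takes no time and is no camera call; for the wrist camera it gives the pose at the moment of the call.
- bot.finish_job(): hands the job in, once; it reports no verdict.
The state is a dict: "time": time; "q": joint angles; "joint_vel": joint speeds; "joint_torque": joint torques, N m; "tool_pos": TCP position; "tcp_rot": TCP orientation; "wrist_force": force on the tool from outside, world axes, zero at the start; "torque": the same for the moment, N m; "width": opening from 0.0 (shut) to 1.0 (fully open).
Only numpy, scipy, OpenCV 4.12 (cv2) and the standard library are available. Lean on these libraries where they do the work, as an engineer would, in place of code of your own. Each camera call takes 0.05 s, during which the arm holds its last target.

## Working session

There is one attempt and no reset: what is moved stays moved. The work goes in short steps, Python scripts to look and compute and a shell command to move; the robot and the scene stay as the last step left them, time stands still between calls to the robot, and variables do not carry over. Pictures are saved under pics/ and viewed, and the job is handed in when it is done.

```bash
ls; mkdir -p pics
python3 - <<'E'
from workcell import bot
import cv2,numpy as np
print(bot.read_state())
for n in ["side","top"]:
    p,d=bot.read_camera(n); cv2.imwrite(f"pics/a_{n}.png",p[:,:,::-1]); np.save(f"pics/a_{n}_d.npy",d)
    print(n,bot.get_calibration(n))
print(bot.get_calibration("wrist"))
E
```

```text
pics
{'time': 0.0, 'q': array([-1.17993419e+00,  2.64765432e-01,  1.60541461e+00,  3.49331404e-05,
        1.27368667e+00, -3.69245922e-02]), 'joint_vel': array([ 0.00094908, -0.00152211, -0.00054163, -0.00054457, -0.00221695,
       -0.00025899]), 'joint_torque': array([ 8.07918495e-04, -5.15107477e+01, -3.67311215e+01, -1.16884439e-04,
        1.29958894e-02, -8.87256306e-06]), 'tool_pos': array([ 0.27974982, -0.61351442,  0.24393178]), 'tcp_rot': array([ 1.98560316,  0.43365603, -1.98634996]), 'wrist_force': array([ 0.72761226,  0.41370362, -0.81484581]), 'torque': array([ 0.00037625, -0.01373875, -0.00937038]), 'width': 0.9978195491473973}
side {'fx': 482.89291388480166, 'fy': 482.89291388480166, 'cx': 253.55193797018146, 'cy': 199.82060753460382, 'rvec': array([ 2.06538707, -0.12408963,  0.05884288]), 'tvec': array([-0.45243953,  0.13243761,  1.86007241])}
top {'fx': 424.448674030061, 'fy': 424.448674030061, 'cx': 257.7760567796268, 'cy': 195.7358745279479, 'rvec': array([ 2.17606802, -2.16094853,  0.11253497]), 'tvec': array([0.01330124, 0.45893813, 1.43790382])}
{'fx': 288.210502723184, 'fy': 288.210502723184, 'cx': 258.8077301013204, 'cy': 195.15681416356685, 'rvec': array([-2.39807421,  1.54254739,  0.25948771]), 'tvec': array([-0.67386067, -0.04235334,  0.38028651])}
```

View pics/a_top.png

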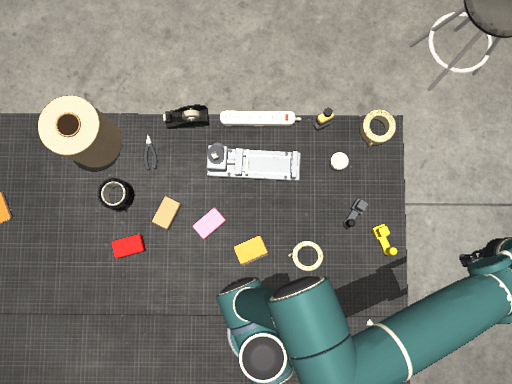

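View pics/a_side.png

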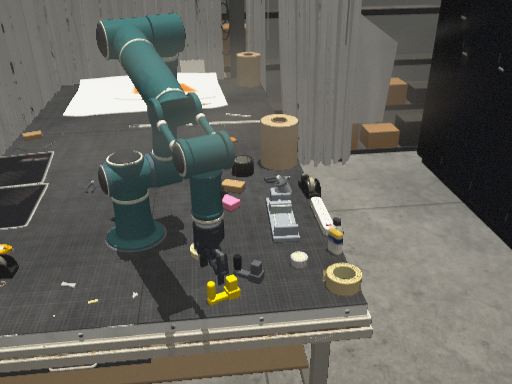

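The top view shows the cork block at about (166,212), the dark crank at (356,213), the vise at (255,163) with its shaft at (217,155), and decoys: pink (209,223), red (128,246), yellow crank (384,239). I'll zoom in and measure.

```bash
cat > h.py <<'E'
import cv2,numpy as np
from scipy.spatial.transform import Rotation as R
from workcell import bot
def cam(n):
    c=bot.get_calibration(n); K=np.array([[c['fx'],0,c['cx']],[0,c['fy'],c['cy']],[0,0,1]])
    return K,R.from_rotvec(c['rvec']).as_matrix(),np.array(c['tvec'])
def cloud(d,C):
    K,Rm,t=C; v,u=np.mgrid[0:d.shape[0],0:d.shape[1]]
    p=np.stack([(u-K[0,2])/K[0,0]*d,(v-K[1,2])/K[1,1]*d,d],-1)
    return (p-t)@Rm
def onplane(uv,z,C):
    K,Rm,t=C; uv=np.atleast_2d(np.asarray(uv,float))
    r=np.c_[uv,np.ones(len(uv))]@np.linalg.inv(K).T@Rm; o=-Rm.T@t
    return o+r*((z-o[2])/r[:,2])[:,None]
def proj(P,C):
    K,Rm,t=C; q=(np.atleast_2d(P)@Rm.T+t)@K.T; return q[:,:2]/q[:,2:]
def tool():
    s=bot.read_state(); return s,np.array(s['tool_pos']),R.from_rotvec(s['tcp_rot']).as_matrix()
def snap(n,f,crop=None,sc=1):
    C=cam(n); p,d=bot.read_camera(n); im=p[:,:,::-1].copy(); np.save(f'pics/{f}_d.npy',d); cv2.imwrite(f'pics/{f}_raw.png',im)
    if crop: a,b,c,e=crop; im=im[b:e,a:c]
    im=cv2.resize(im,None,fx=sc,fy=sc,interpolation=cv2.INTER_CUBIC); cv2.imwrite(f'pics/{f}.png',im); return p,d,C
E
python3 - <<'E'
from h import *
im=cv2.imread('pics/a_top.png'); d=np.load('pics/a_top_d.npy')
c=im[110:270,130:410]; c=cv2.resize(c,None,fx=2.8,fy=2.8,interpolation=cv2.INTER_CUBIC); cv2.imwrite('pics/a_topz.png',c)
P=cloud(d,cam('top'))
for u,v in [(166,212),(356,213),(217,155),(255,163),(270,165),(340,161),(150,155),(250,250),(209,223)]: print(u,v,P[v,u].round(3))
s,p,T=tool(); print(T.round(3)); K,Rm,t=cam('wrist'); print('wristcam pos in tool',T.T@(-Rm.T@t-p),'axes',(T.T@Rm.T).round(3))
E
```

```text
166 212 [0.4   0.328 0.035]
356 213 [ 0.402 -0.322  0.02 ]
217 155 [0.579 0.149 0.13 ]
255 163 [0.574 0.027 0.019]
270 165 [ 0.567 -0.025  0.019]
340 161 [ 0.581 -0.267  0.031]
150 155 [ 0.604  0.4   -0.005]
250 250 [0.273 0.042 0.008]
209 223 [0.364 0.182 0.033]
[[-0.001  0.415 -0.91 ]
 [ 0.002 -0.91  -0.415]
 [-1.    -0.002 -0.   ]]
wristcam pos in tool [-0.12870223 -0.00043993 -0.08368591] axes [[-0.001 -0.326  0.945]
 [ 1.    -0.001  0.001]
 [ 0.     0.945  0.326]]
```

View pics/a_topz.png

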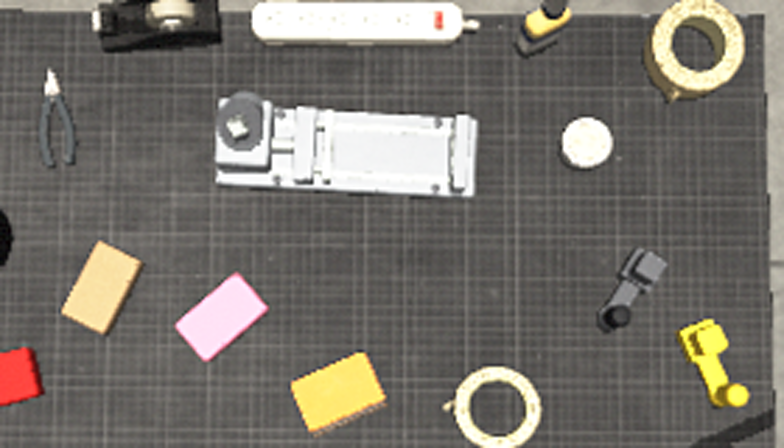

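Run:
```python
from h import *
im=cv2.imread('pics/a_top.png'); d=np.load('pics/a_top_d.npy'); C=cam('top')
hsv=cv2.cvtColor(im,cv2.COLOR_BGR2HSV)
print('camera at',-C[1].T@C[2])
for u,v in [(166,212),(250,250),(356,211),(350,220),(384,239)]: print(u,v,im[v,u],hsv[v,u])
m=(cv2.inRange(hsv,(8,70,90),(22,255,255))); m[:, :140]=0; m[:,190:]=0; m[:190]=0;m[235:]=0
cs,_=cv2.findContours(m,0,1); c=max(cs,key=cv2.contourArea)
Q=onplane(c[:,0,:],0.034,C)[:,:2].astype(np.float32); r=cv2.minAreaRect(Q); print('block',r,cv2.boxPoints(r))
P=cloud(d,C)
# crank heights
for name,(a,b,c2,e) in dict(crank=(340,195,372,232)).items():
    for v in range(b,e,2): print(v,' '.join('%3d'%(1000*P[v,u,2]) for u in range(a,c2,2)))
```

```text
camera at [0.30808535 0.01652463 1.47755842]
166 212 [163 224 250] [ 21  89 250]
250 250 [114 235 255] [ 26 141 255]
356 211 [93 90 92] [140   8  93]
350 220 [56 55 57] [165   9  57]
384 239 [ 97 255 255] [ 30 158 255]
block ((0.3987341523170471, 0.3294084668159485), (0.06266061961650848, 0.09979133307933807), 63.966251373291016) [[0.34015024 0.3231563 ]
 [0.4298163  0.27935785]
 [0.45731807 0.33566064]
 [0.367652   0.37945908]]
195  -2   6   0   3  -3   1   0  -1  -2   0  -1  -2  -1   0   1   1
197   6   0   3  -2  -2   2   2   0   1  -3   0  -1  -4   2   0  -4
199   1  -1   2  -1  -5  -3  -3  -3  15  30   2  -3   0   5   3  -3
201   0   1  -4  -2  -4  -2   0   2  26  50  64  64  67   1   1   3
203   4  -1  -4   0   2  -3  -1  26  35  65  69  62  71  70  -2   3
205   0  -7   0  -2   6  -1  16  28  60  67  68  69  67  62   4  -4
207   1   0  -8   1   2   2  24  35  54  68  63  74  72  -5   3   0
209   0  -1  -4  -2  -2  -1  12  28  26  39  59  65  69  -2   1   1
211   0   4   6  -2   1   2  16  15  19  26  36  27  -8   0  -4   6
213   2  -2  -3  -7   1  17  17  17  19   4  21   3  -2  -1   3   4
215   0   4  -4   0   8  11  19  11  16   0   0  -3  -2   3  -2  -3
217  -1  -3  -4   0  16  13  16  12   0   3   2  -1  -2  -5   2   0
219   0   1   1  20  66  71  76  18  -3  -2   3   6  -2   0  -1  -2
221   0   6  15  47  75  75  76  75   0  -2   3  -3   0  -2   0   3
223   3  -3  17  49  70  74  71  70   0  -1 1477  -2  -1   0   0  -1
225   0  -2  21  43  64  69  72   0   0   3  -2  -2   0   5  -4 1477
227   0   4  -5   1  13   3  -2   0  -1   3   1  -4  -4   0   0  -2
229   0   1   0  -3  -4   4  -1  -5  -2   0  -6   0  -2   2   1  -3
231   2  -1   2  -4   0  -4  -2  -4   0  -4   0  -3  -1   0  -2  -3
```

Run:
```python
from h import *
im=cv2.imread('pics/a_top.png'); d=np.load('pics/a_top_d.npy'); C=cam('top'); P=cloud(d,C)
f=lambda pts,z: onplane(np.array(pts)/2.8+[130,110]-0.3,z,C).round(4)
print('bed corners BL,BR,TR',f([(216,187),(474,196),(476,117)],0.022).tolist())
print('fixed jaw top corners inner? (449..474 at 0.062)',f([(451,188),(456,113),(474,115),(466,190)],0.062).tolist())
print('shaft end',f([(237,127)],0.139).tolist())
print('collar c',f([(239,124)],0.11).tolist())
Z=P[...,2]
m=(Z>0.115)&(Z<0.2); m[:130]=0;m[185:]=0;m[:,:200]=0;m[:,240:]=0
print(m.sum(),np.median(P[m],0), P[m].min(0),P[m].max(0))
# crank: boss top + grip top from depth
def med(lo,hi,box):
    a,b,c,e=box; k=np.zeros(Z.shape,bool);k[b:e,a:c]=1;k&=(Z>lo)&(Z<hi); 
    v,u=np.nonzero(k); q=onplane(np.c_[u,v],(lo+hi)/2,C); return q
b=med(.060,.078,(350,195,372,213)); b[:,2]; print('boss',cv2.minAreaRect(b[:,:2].astype(np.float32)),b.mean(0))
g=med(.062,.085,(340,214,358,230)); print('grip',cv2.minEnclosingCircle(g[:,:2].astype(np.float32)),g.mean(0))
```

```text
bed corners BL,BR,TR [[0.5248, 0.1934, 0.022], [0.5158, -0.1258, 0.022], [0.6151, -0.1286, 0.022]]
fixed jaw top corners inner? (449..474 at 0.062) [[0.5196, -0.0942, 0.062], [0.6114, -0.1004, 0.062], [0.6091, -0.1222, 0.062], [0.5173, -0.1122, 0.062]]
shaft end [[0.5769, 0.1565, 0.139]]
collar c [[0.5863, 0.1572, 0.11]]
113 [0.59753283 0.15700926 0.12067649] [0.56786344 0.13088723 0.11506403] [0.61499828 0.18308545 0.14556142]
boss ((0.42672228813171387, -0.329831063747406), (0.030275797471404076, 0.029047317802906036), 56.14414978027344) [ 0.42658189 -0.32995768  0.069     ]
grip ((0.368557870388031, -0.2905566096305847), 0.013550749979913235) [ 0.36792469 -0.2907954   0.0735    ]
```

```bash
cat >> h.py <<'E'
def Rt(yaw,axis=None):
    """tool x down (or along axis), tool y at world yaw (deg) projected"""
    x=np.array([0,0,-1.]) if axis is None else np.asarray(axis,float)/np.linalg.norm(axis)
    a=np.radians(yaw); y=np.array([np.cos(a),np.sin(a),0]); y-=x*(x@y); y/=np.linalg.norm(y)
    return np.c_[x,y,np.cross(x,y)]
def plan(p,Rm,show=True):
    s,p0,T=tool(); dp=T.T@(np.array(p)-p0)*100; rv=R.from_matrix(T.T@Rm).as_rotvec()
    print('t %.2f p'%s['time'],p0.round(4),'dp',dp.round(2),'rot',rv.round(3),'deg %.1f'%np.degrees(np.linalg.norm(rv)),'F',np.round(s['wrist_force'],1),'w %.3f'%s['width'],'q',s['q'].round(2))
    return dp,rv
E
python3 - <<'E'
from h import *
plan([.42,-.45,.28],Rt(-30)); plan([.47,-.1,.28],Rt(30)); plan([.40,.33,.2],Rt(64))
E
```

```text
t 0.10 p [ 0.2798 -0.6136  0.2441] dp [ -3.57  -9.08 -19.54] rot [-0.619 -0.001  0.002] deg 35.5 F [-0.3 -0.9  0.1] w 1.001 q [-1.18  0.26  1.61 -0.    1.27 -0.04]
t 0.10 p [ 0.2798 -0.6136  0.2441] dp [ -3.51 -38.85 -38.61] rot [-1.667 -0.002  0.002] deg 95.5 F [-0.3 -0.9  0.1] w 1.001 q [-1.18  0.26  1.61 -0.    1.27 -0.04]
t 0.10 p [ 0.2798 -0.6136  0.2441] dp [  4.57 -80.86 -50.08] rot [-2.26e+00 -2.00e-03  1.00e-03] deg 129.5 F [-0.3 -0.9  0.1] w 1.001 q [-1.18  0.26  1.61 -0.    1.27 -0.04]
```

```bash
python3 -m creep '[{"grip":8.5,"dp":[-0.8,-2,-4],"rotation":[-0.12,0,0]},{"grip":8.5,"dp":[-1.5,-4,-8],"rotation":[-0.24,0,0]},{"grip":8.5,"dp":[-2.2,-6,-12],"rotation":[-0.36,0,0]},{"grip":8.5,"dp":[-2.9,-8,-16],"rotation":[-0.48,0,0]},{"grip":8.5,"dp":[-3.5,-9.1,-19.5],"rotation":[-0.6,0,0]}]'; python3 -c "
from h import *
plan([.47,-.25,.28],Rt(6));plan([.47,-.1,.28],Rt(30))"
```

```text
time: 0.52
tool_pos: [0.4128, -0.4553, 0.2783]
tcp_rot: [1.594, 0.907, -1.594]
wrist_force: [1.3, -0.6, -0.6]
width: 0.995
t 0.52 p [ 0.4128 -0.4553  0.2783] dp [ -0.15  -5.6  -20.56] rot [-0.643 -0.001  0.001] deg 36.8 F [ 1.3 -0.6 -0.6] w 0.995 q [-0.87  0.13  1.7  -0.    1.31 -0.34]
t 0.52 p [ 0.4128 -0.4553  0.2783] dp [ -0.13 -13.29 -33.44] rot [-1.062e+00 -1.000e-03  1.000e-03] deg 60.8 F [ 1.3 -0.6 -0.6] w 0.995 q [-0.87  0.13  1.7  -0.    1.31 -0.34]
```

```bash
python3 -m creep '[{"grip":8.5,"dp":[0,-1.1,-4],"rotation":[-0.12,0,0]},{"grip":8.5,"dp":[0,-2.2,-8],"rotation":[-0.24,0,0]},{"grip":8.5,"dp":[0,-3.3,-12],"rotation":[-0.36,0,0]},{"grip":8.5,"dp":[0,-4.4,-16],"rotation":[-0.48,0,0]},{"grip":8.5,"dp":[0,-5.5,-19.5],"rotation":[-0.6,0,0]}]'; python3 -c "
from h import *
plan([.48,-.05,.28],Rt(40));plan([.40,.33,.2],Rt(64))"
```

```text
time: 0.93
tool_pos: [0.4664, -0.2594, 0.2782]
tcp_rot: [1.163, 1.239, -1.162]
wrist_force: [0.6, 0.3, 1.0]
width: 0.999
t 0.93 p [ 0.4664 -0.2594  0.2782] dp [ -0.16   2.68 -20.81] rot [-0.635 -0.001  0.   ] deg 36.4 F [0.6 0.3 1. ] w 0.999 q [-0.55 -0.02  1.86  0.    1.3  -0.62]
t 0.93 p [ 0.4664 -0.2594  0.2782] dp [  7.87  -2.9  -59.23] rot [-1.054e+00 -1.000e-03 -0.000e+00] deg 60.4 F [0.6 0.3 1. ] w 0.999 q [-0.55 -0.02  1.86  0.    1.3  -0.62]
```

```bash
python3 -m creep '[{"grip":8.5,"dp":[0,0.5,-4],"rotation":[-0.12,0,0]},{"grip":8.5,"dp":[0,1,-8],"rotation":[-0.24,0,0]},{"grip":8.5,"dp":[0,1.6,-12],"rotation":[-0.36,0,0]},{"grip":8.5,"dp":[0,2.2,-16],"rotation":[-0.48,0,0]},{"grip":8.5,"dp":[0,2.7,-20],"rotation":[-0.6,0,0]}]'; python3 -c "
from h import *
snap('wrist','w1',sc=1.5)
plan([.45,.14,.26],Rt(64));plan([.40,.33,.2],Rt(64))"
```

```text
time: 1.35
tool_pos: [0.4814, -0.0588, 0.2784]
tcp_rot: [0.709, 1.452, -0.709]
wrist_force: [0.9, -0.3, 0.0]
width: 0.993
t 1.40 p [ 0.4816 -0.0519  0.2783] dp [  1.96   9.47 -16.97] rot [-0.445 -0.004 -0.005] deg 25.5 F [-0.7  4.7  0.1] w 0.995 q [-0.16 -0.12  1.95  0.01  1.31 -0.84]
t 1.40 p [ 0.4816 -0.0519  0.2783] dp [  8.09  17.37 -34.92] rot [-0.445 -0.004 -0.005] deg 25.5 F [-0.7  4.7  0.1] w 0.995 q [-0.16 -0.12  1.95  0.01  1.31 -0.84]
```

View pics/w1.png

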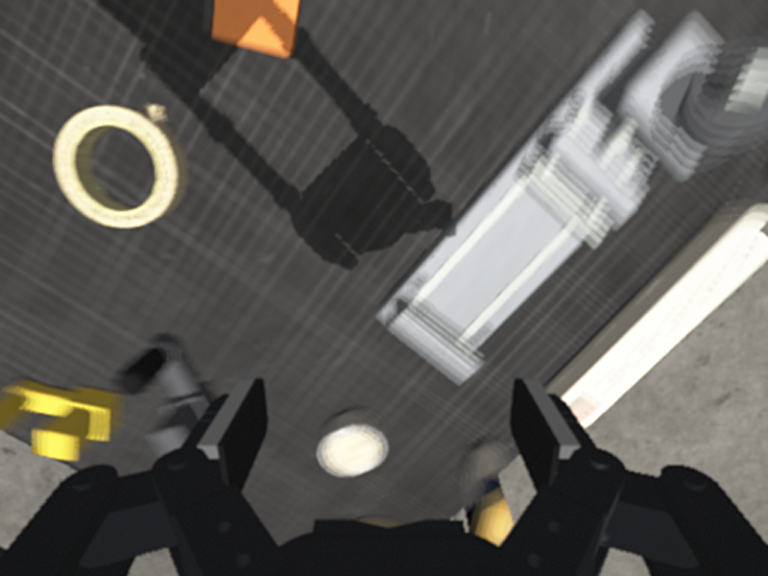

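The picture is motion-blurred (taken while the arm was still settling): the vise runs diagonally from (430,345) to (720,90). I'll take pictures at rest from now on, and carry on to the block.

```bash
python3 -m creep '[{"grip":8.5,"dp":[0.4,2,-3.4],"rotation":[-0.09,0,0]},{"grip":8.5,"dp":[0.8,4,-6.8],"rotation":[-0.18,0,0]},{"grip":8.5,"dp":[1.2,6,-10.2],"rotation":[-0.27,0,0]},{"grip":8.5,"dp":[1.6,8,-13.6],"rotation":[-0.36,0,0]},{"grip":8.5,"dp":[2,9.5,-17],"rotation":[-0.445,0,0]}]'; python3 -c "
from h import *
plan([.40,.33,.2],Rt(64))"
```

```text
time: 1.82
tool_pos: [0.4529, 0.1336, 0.2583]
tcp_rot: [0.365, 1.54, -0.365]
wrist_force: [0.1, -0.1, -0.1]
width: 0.993
t 1.82 p [0.4529 0.1336 0.2583] dp [  5.83  15.18 -13.54] rot [-0.011  0.    -0.   ] deg 0.7 F [ 0.1 -0.1 -0.1] w 0.993 q [ 0.23 -0.14  2.    0.    1.27 -0.87]
```

```bash
python3 -m creep '[{"grip":8.5,"dp":[1.5,3,-2.7],"rotation":[0,0,0]},{"grip":8.5,"dp":[3,6.5,-6],"rotation":[0,0,0]},{"grip":8.5,"dp":[4.5,10,-9],"rotation":[0,0,0]},{"grip":8.5,"dp":[5.8,13,-11.7],"rotation":[0,0,0]},{"grip":8.5,"dp":[5.8,14.9,-13.2],"rotation":[0,0,0]}]';  python3 -m creep '[{"dp":[0,0,0],"rotation":[0,0,0],"grip":8.5},{"dp":[0,0,0],"rotation":[0,0,0],"grip":8.5}]'
python3 - <<'E'
from h import *
p,d,C=snap('wrist','w2',sc=1.5)
plan([.40,.33,.2],Rt(64))
hsv=cv2.cvtColor(p,cv2.COLOR_RGB2HSV); m=cv2.inRange(hsv,(8,50,80),(26,255,255))
cs,_=cv2.findContours(m,0,1)
for c in sorted(cs,key=cv2.contourArea)[-3:]:
    Q=onplane(c[:,0,:],0.034,C)[:,:2].astype(np.float32); r=cv2.minAreaRect(Q); print(r,c[:,0].mean(0))
E
```

```text
time: 2.23
tool_pos: [0.4008, 0.325, 0.1983]
tcp_rot: [0.366, 1.541, -0.37]
wrist_force: [0.5, 0.1, -0.5]
width: 0.997
time: 2.4
tool_pos: [0.4016, 0.3257, 0.1996]
tcp_rot: [0.363, 1.541, -0.366]
wrist_force: [-0.8, -0.6, 0.4]
width: 0.997
t 2.45 p [0.4023 0.3245 0.2   ] dp [ 0.    0.38 -0.45] rot [-0.013 -0.     0.002] deg 0.7 F [ 0.5  0.6 -0. ] w 0.993 q [ 0.63 -0.    1.99 -0.    1.16 -0.47]
((0.298038512468338, 0.08710982650518417), (0.03960640728473663, 0.10416216403245926), 47.02857208251953) [ 11.49484536 184.46907216]
((0.6271679401397705, 0.5124829411506653), (0.06035911291837692, 0.19664855301380157), 79.17826080322266) [493.42662116 262.22525597]
((0.39778557419776917, 0.329639196395874), (0.06041370704770088, 0.10213351249694824), 64.08894348144531) [261.31929825 172.39298246]
```

View pics/w2.png

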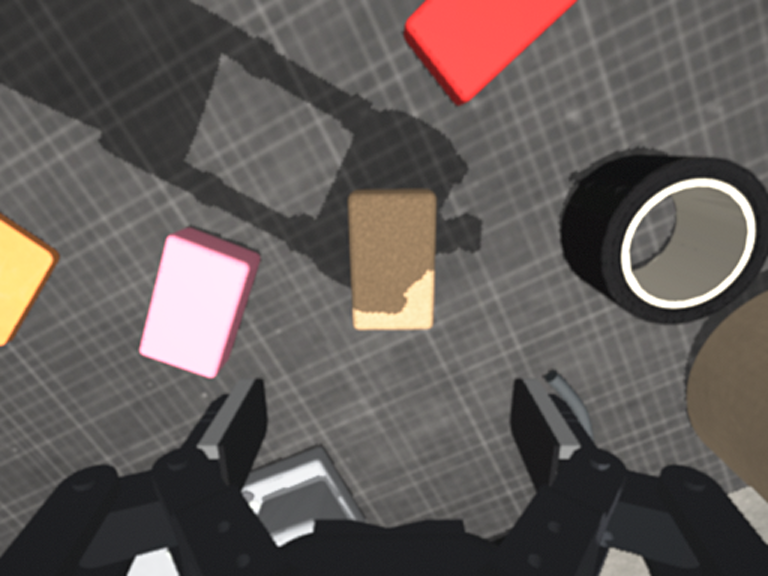

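The wrist view shows the cork block at (392,260), square to the jaws and between them laterally; the two cameras agree on (0.398, 0.3295) at 64.1°. Descending.

```bash
python3 -m creep '[{"grip":8.5,"dp":[4,0.2,-0.3],"rotation":[-0.013,0,0]},{"grip":8.5,"dp":[8,0.3,-0.5],"rotation":[-0.013,0,0]},{"grip":8.5,"dp":[12,0.3,-0.6],"rotation":[-0.013,0,0]},{"grip":8.5,"dp":[15,0.3,-0.6],"rotation":[-0.013,0,0]},{"grip":8.5,"dp":[16.8,0.3,-0.6],"rotation":[-0.013,0,0]}]'; python3 -c "
from h import *
plan([.398,.3296,.019],Rt(64.1))"
```

```text
time: 2.87
tool_pos: [0.3975, 0.3263, 0.0293]
tcp_rot: [0.356, 1.544, -0.363]
wrist_force: [-0.4, -0.5, -0.0]
width: 0.995
t 2.87 p [0.3975 0.3263 0.0293] dp [ 1.02  0.33 -0.1 ] rot [-0.006 -0.002  0.005] deg 0.5 F [-0.4 -0.5 -0. ] w 0.995 q [ 0.64  0.21  2.12 -0.    0.82 -0.47]
```

```bash
python3 -m creep '[{"grip":8.5,"dp":[0.6,0.3,0],"rotation":[0,0,0]},{"grip":8.5,"dp":[0.9,0.3,0],"rotation":[0,0,0]},{"grip":5.5,"dp":[0.9,0.3,0],"rotation":[0,0,0]},{"grip":5.5,"dp":[0.9,0.3,0],"rotation":[0,0,0]},{"grip":5.5,"dp":[0.9,0.3,0],"rotation":[0,0,0]}]' 40;  python3 -m creep '[{"dp":[0,0,0],"rotation":[0,0,0],"grip":5},{"dp":[0,0,0],"rotation":[0,0,0],"grip":5},{"dp":[0,0,0],"rotation":[0,0,0],"grip":5},{"dp":[0,0,0],"rotation":[0,0,0],"grip":5}]'; python3 -c "
from h import *
plan([.398,.3296,.019],Rt(64.1));plan([.5,.15,.24],Rt(30))"
```

```text
time: 3.28
tool_pos: [0.4022, 0.3335, 0.026]
tcp_rot: [0.36, 1.538, -0.355]
wrist_force: [-0.1, 0.8, -0.8]
width: 0.69
time: 3.62
tool_pos: [0.4019, 0.3335, 0.0258]
tcp_rot: [0.359, 1.538, -0.355]
wrist_force: [1.5, -1.5, 7.4]
width: 0.692
t 3.62 p [0.4019 0.3335 0.0258] dp [ 0.68 -0.53 -0.18] rot [-0.003  0.002 -0.003] deg 0.3 F [ 1.5 -1.5  7.4] w 0.692 q [ 0.65  0.22  2.11 -0.    0.8  -0.47]
t 3.62 p [0.4019 0.3335 0.0258] dp [-21.42 -12.1   16.93] rot [ 0.592  0.001 -0.004] deg 33.9 F [ 1.5 -1.5  7.4] w 0.692 q [ 0.65  0.22  2.11 -0.    0.8  -0.47]
```

```bash
python3 -m creep '[{"grip":5,"dp":[-3,0,0],"rotation":[0,0,0]},{"grip":5,"dp":[-7,-1,1],"rotation":[0.12,0,0]},{"grip":5,"dp":[-11,-3,4],"rotation":[0.24,0,0]},{"grip":5,"dp":[-15,-5,7],"rotation":[0.36,0,0]},{"grip":5,"dp":[-19,-7,10],"rotation":[0.48,0,0]}]'; python3 -c "
from h import *
plan([.56,.10,.28],Rt(-1.6))"
```

```text
time: 4.03
tool_pos: [0.4466, 0.2466, 0.1881]
tcp_rot: [0.734, 1.443, -0.733]
wrist_force: [1.4, 0.6, -0.5]
width: 0.693
t 4.03 p [0.4466 0.2466 0.1881] dp [-9.19  0.52 18.53] rot [ 0.659 -0.    -0.001] deg 37.7 F [ 1.4  0.6 -0.5] w 0.693 q [ 0.46 -0.01  2.02  0.    1.13 -0.18]
```

```bash
python3 -m creep '[{"grip":5,"dp":[-2,0.1,3],"rotation":[0.12,0,0]},{"grip":5,"dp":[-4,0.2,6.8],"rotation":[0.24,0,0]},{"grip":5,"dp":[-5.5,0.3,10.5],"rotation":[0.36,0,0]},{"grip":5,"dp":[-7,0.4,14],"rotation":[0.48,0,0]},{"grip":5,"dp":[-8,0.5,17.5],"rotation":[0.6,0,0]}]'; python3 -m creep '[{"dp":[0,0,0],"rotation":[0,0,0],"grip":5},{"dp":[0,0,0],"rotation":[0,0,0],"grip":5},{"dp":[0,0,0],"rotation":[0,0,0],"grip":5}]'; python3 -c "
from h import *
snap('wrist','w3',sc=1.5)
plan([.56,.10,.28],Rt(-1.6))"
```

```text
time: 4.45
tool_pos: [0.5558, 0.108, 0.2686]
tcp_rot: [1.19, 1.221, -1.185]
wrist_force: [0.6, 0.8, -0.5]
width: 0.691
time: 4.7
tool_pos: [0.5538, 0.1094, 0.2656]
tcp_rot: [1.183, 1.227, -1.184]
wrist_force: [0.3, -0.9, -1.0]
width: 0.686
t 4.75 p [0.5534 0.1099 0.2652] dp [-1.48  0.62  1.01] rot [ 0.064 -0.     0.002] deg 3.7 F [-0.7 -0.5 -1.1] w 0.689 q [0.15 0.04 1.82 0.   1.28 0.12]
```

View pics/w3.png

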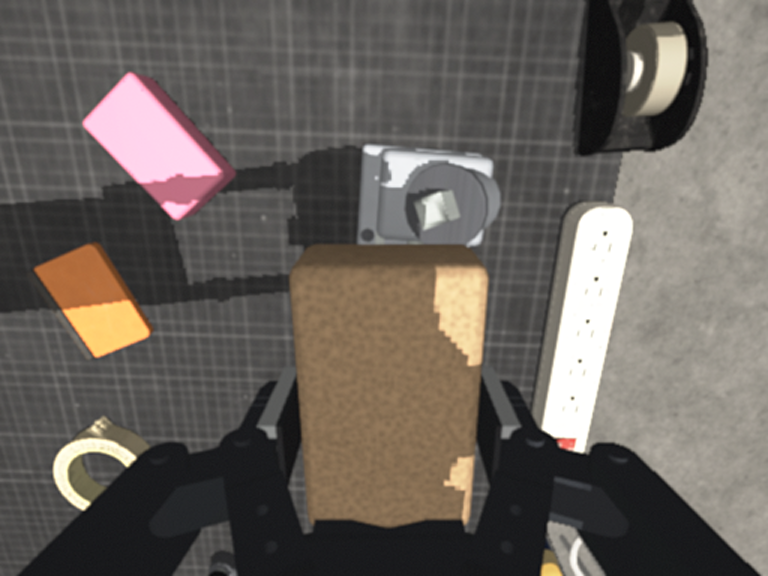

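Run:
```python
from h import *
C=cam('wrist'); s,p,T=tool()
f=lambda q,z: (onplane(np.array(q)/1.5-.2,z,C)-p)@T
for dz in (0.005,0.008,0.011,): print(dz,(100*f([(293,267),(486,267),(308,500),(470,500)],p[2]+dz)).round(2).tolist())
d=np.load('pics/w3_d.npy'); P=(cloud(d,C)-p)@T*100
for v in range(162,340,12): print(v,[P[v,u].round(2).tolist() for u in (215,260,305)])
```

```text
0.005 [[-0.49, -2.88, -4.96], [-0.5, 2.85, -4.96], [-0.5, -2.97, 3.8], [-0.51, 2.91, 3.8]]
0.008 [[-0.79, -2.81, -5.04], [-0.8, 2.78, -5.04], [-0.8, -2.9, 3.51], [-0.81, 2.84, 3.5]]
0.011 [[-1.09, -2.74, -5.13], [-1.1, 2.71, -5.13], [-1.1, -2.83, 3.21], [-1.11, 2.76, 3.2]]
162 [[26.63, -6.16, 0.34], [24.4, 0.11, -0.15], [14.77, 4.46, -2.29]]
174 [[-0.17, -2.04, -5.05], [-0.29, 0.01, -5.08], [-0.23, 2.05, -5.06]]
186 [[-0.97, -1.94, -4.73], [-0.92, 0.01, -4.71], [-0.91, 1.96, -4.71]]
198 [[-0.88, -1.98, -4.14], [-0.87, 0.01, -4.14], [-0.85, 2.0, -4.13]]
210 [[-0.89, -2.01, -3.58], [-0.87, 0.01, -3.57], [-0.77, 2.04, -3.53]]
222 [[-0.81, -2.05, -2.95], [-0.83, 0.01, -2.96], [-0.85, 2.06, -2.97]]
234 [[-0.91, -2.06, -2.39], [-0.93, 0.01, -2.4], [-0.95, 2.08, -2.41]]
246 [[-0.88, -2.1, -1.75], [-0.89, 0.01, -1.76], [-0.8, 2.14, -1.71]]
258 [[-0.91, -2.13, -1.13], [-0.93, 0.01, -1.14], [-0.9, 2.15, -1.12]]
270 [[-0.82, -2.18, -0.4], [-0.85, 0.01, -0.43], [-0.9, 2.19, -0.45]]
282 [[-0.83, -2.21, 0.28], [-0.89, 0.01, 0.23], [-0.86, 2.23, 0.25]]
294 [[-0.92, -2.23, 0.92], [-0.87, 0.01, 0.95], [-0.84, 2.27, 0.98]]
306 [[-0.79, -2.29, 1.76], [-0.85, 0.01, 1.71], [-0.87, 2.3, 1.69]]
318 [[-0.95, -2.3, 2.37], [-0.89, 0.01, 2.43], [-0.88, 2.34, 2.44]]
330 [[-0.85, -2.35, 3.25], [-0.73, 0.02, 3.37], [-0.9, 2.37, 3.2]]
```

Run:
```python
from h import *
im=cv2.imread('pics/a_top.png')
c=im[138:188,202:306]; c=cv2.resize(c,None,fx=7.5,fy=7.5,interpolation=cv2.INTER_CUBIC); cv2.imwrite('pics/a_topv.png',c)
```

```text
(no output)
```

View pics/a_topv.png

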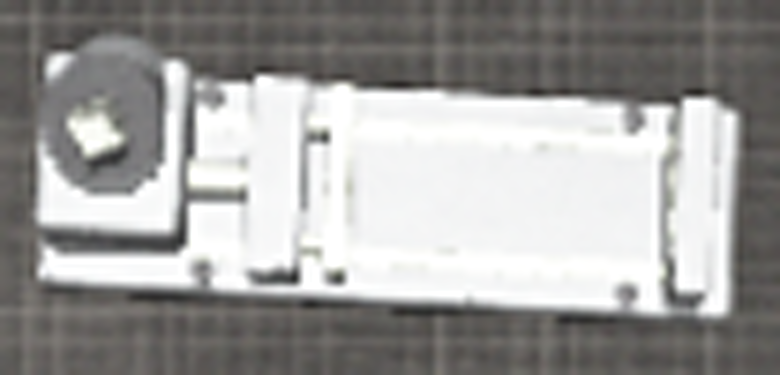

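Run:
```python
from h import *
C=cam('top'); f=lambda q,z: onplane((np.array(q)+.5)/7.5-.5+[202,138],z,C)[:,:2].round(4).tolist()
print('fixed face', f([(681,100),(676,288)],.062), f([(681,100),(676,288)],.058))
print('plate', f([(353,90),(346,280)],.062),f([(353,90),(346,280)],.056))
print('bed', f([(38,280),(728,315),(740,110)],.022))
print('shaft quad',f([(68,130),(97,112),(123,140),(100,160)],.139))
```

```text
fixed face [[0.6085, -0.0997], [0.5226, -0.0973]] [[0.6094, -0.1], [0.5232, -0.0977]]
plate [[0.612, 0.0486], [0.5252, 0.0509]] [[0.6133, 0.0487], [0.5261, 0.0511]]
bed [[0.5304, 0.1942], [0.5163, -0.1245], [0.6125, -0.1304]]
shaft quad [[0.5773, 0.1684], [0.5852, 0.1561], [0.5731, 0.1448], [0.5644, 0.1545]]
```

```bash
python3 -c "
from h import *
plan([.567,-.0445,.2],Rt(-1.8))"
python3 -m creep '[{"grip":5,"dp":[0,0.3,4],"rotation":[0.03,0,0]},{"grip":5,"dp":[0,0.5,8],"rotation":[0.06,0,0]},{"grip":5,"dp":[2,0.7,11.5],"rotation":[0.068,0,0]},{"grip":5,"dp":[5,0.9,14.5],"rotation":[0.068,0,0]},{"grip":5,"dp":[6.5,0.9,15.5],"rotation":[0.068,0,0]}]'; python3 -m creep '[{"dp":[0,0,0],"rotation":[0,0,0],"grip":5},{"dp":[0,0,0],"rotation":[0,0,0],"grip":5}]'; python3 -c "
from h import *
snap('wrist','w4',sc=1.5)
plan([.567,-.0445,.1],Rt(-1.8))"
```

```text
t 4.75 p [0.5534 0.1099 0.2652] dp [ 6.52  0.81 15.48] rot [ 0.068 -0.     0.002] deg 3.9 F [-0.7 -0.5 -1.1] w 0.689 q [0.15 0.04 1.82 0.   1.28 0.12]
time: 5.17
tool_pos: [0.5671, -0.047, 0.198]
tcp_rot: [1.231, 1.195, -1.236]
wrist_force: [-0.8, -0.2, -1.0]
width: 0.692
time: 5.33
tool_pos: [0.5671, -0.0442, 0.1992]
tcp_rot: [1.232, 1.198, -1.236]
wrist_force: [0.1, 0.1, 0.2]
width: 0.692
t 5.38 p [ 0.5684 -0.0438  0.2009] dp [10.09 -0.13  0.08] rot [-0.    -0.001  0.001] deg 0.1 F [-0.2 -0.  -0.4] w 0.698 q [-0.12  0.1   1.88  0.    1.16 -0.09]
```

View pics/w4.png

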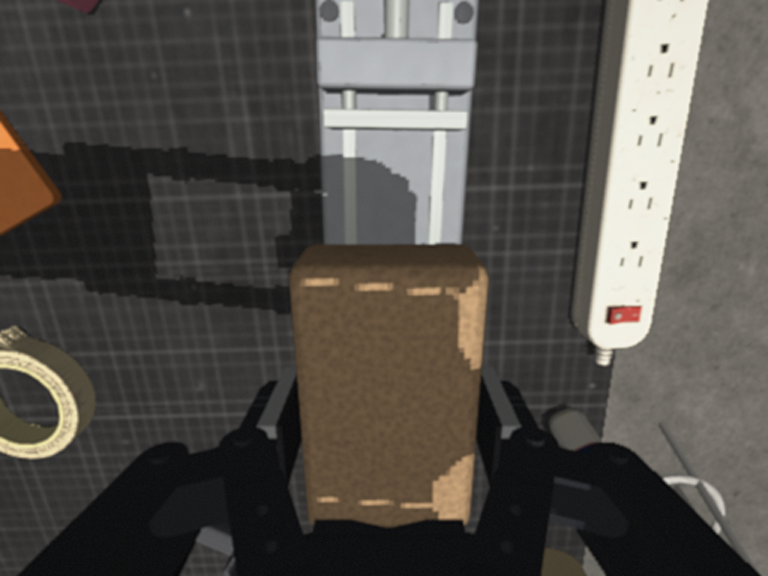

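Run:
```python
from h import *
C=cam('wrist'); f=lambda q,z: onplane((np.array(q)+.5)/1.5-.5,z,C)[:,:2].round(4).tolist()
print('jaw top', f([(319,42),(475,42),(319,86),(473,88)],.062))
print('plate', f([(324,129),(466,130),(324,110),(466,112)],.058))
d=np.load('pics/w4_d.npy'); P=cloud(d,C)
for v in (72,78,84,60,50,40): print(v,P[v,222:306:12].round(3)[:,[0,1,2]].tolist())
im=cv2.imread('pics/w4_raw.png'); z=im[0:170,200:320]; cv2.imwrite('pics/w4z.png',cv2.resize(z,None,fx=3.5,fy=3.5,interpolation=cv2.INTER_CUBIC))
```

```text
jaw top [[0.5343, 0.094], [0.6193, 0.0913], [0.5324, 0.0723], [0.619, 0.0685]]
plate [[0.5329, 0.0498], [0.6163, 0.0465], [0.5337, 0.06], [0.616, 0.0563]]
72 [[0.535, 0.063, 0.026], [0.549, 0.061, 0.045], [0.559, 0.063, 0.024], [0.57, 0.062, 0.023], [0.582, 0.062, 0.024], [0.594, 0.061, 0.024], [0.603, 0.06, 0.046]]
78 [[0.539, 0.056, 0.059], [0.549, 0.056, 0.059], [0.56, 0.055, 0.057], [0.57, 0.055, 0.058], [0.581, 0.055, 0.058], [0.591, 0.054, 0.06], [0.602, 0.054, 0.058]]
84 [[0.539, 0.051, 0.059], [0.549, 0.051, 0.059], [0.56, 0.05, 0.058], [0.57, 0.05, 0.06], [0.581, 0.05, 0.058], [0.591, 0.049, 0.059], [0.602, 0.049, 0.06]]
60 [[0.539, 0.071, 0.05], [0.549, 0.071, 0.05], [0.56, 0.07, 0.051], [0.571, 0.07, 0.053], [0.581, 0.069, 0.053], [0.591, 0.069, 0.056], [0.602, 0.069, 0.056]]
50 [[0.54, 0.078, 0.058], [0.551, 0.078, 0.059], [0.561, 0.077, 0.059], [0.571, 0.077, 0.06], [0.581, 0.077, 0.059], [0.591, 0.076, 0.061], [0.602, 0.076, 0.058]]
40 [[0.541, 0.086, 0.058], [0.551, 0.085, 0.059], [0.561, 0.085, 0.059], [0.571, 0.085, 0.058], [0.581, 0.084, 0.058], [0.591, 0.084, 0.059], [0.601, 0.083, 0.059]]
```

View pics/w4z.png

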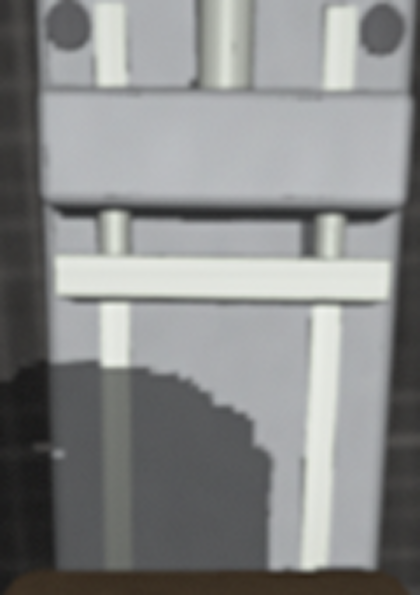

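```bash
python3 -m creep '[{"grip":5,"dp":[4,0.15,0],"rotation":[0.004,0,0]},{"grip":5,"dp":[8,0.15,0],"rotation":[0.004,0,0]},{"grip":5,"dp":[11,0.15,0],"rotation":[0.004,0,0]},{"grip":5,"dp":[13,0.15,0],"rotation":[0.004,0,0]},{"grip":5,"dp":[13.5,0.15,0],"rotation":[0.004,0,0]}]'; python3 -c "
from h import *
plan([.570,-.0435,.0475],Rt(-2))"
```

```text
time: 5.8
tool_pos: [0.5683, -0.0431, 0.0634]
tcp_rot: [1.233, 1.197, -1.238]
wrist_force: [-0.3, -0.2, -0.4]
width: 0.69
t 5.80 p [ 0.5683 -0.0431  0.0634] dp [1.58 0.18 0.04] rot [ 0.001 -0.001  0.005] deg 0.3 F [-0.3 -0.2 -0.4] w 0.690 q [-0.12  0.25  1.99  0.    0.91 -0.09]
```

```bash
python3 -m creep '[{"grip":5,"dp":[0.8,0.1,0],"rotation":[0,0,0]},{"grip":5,"dp":[1.2,0.15,0],"rotation":[0,0,0]},{"grip":5,"dp":[1.4,0.15,0],"rotation":[0,0,0]},{"grip":5,"dp":[1.5,0.15,0],"rotation":[0,0,0]},{"grip":5,"dp":[1.5,0.15,0],"rotation":[0,0,0]}]'; python3 -c "
from h import *
snap('wrist','w5',sc=1.5);snap('side','s5',crop=(220,150,340,260),sc=5)
plan([.570,-.0435,.0475],Rt(-2))"
```

```text
time: 6.22
tool_pos: [0.573, -0.0454, 0.0523]
tcp_rot: [1.237, 1.19, -1.235]
wrist_force: [-0.4, -0.3, -0.6]
width: 0.693
t 6.32 p [ 0.5727 -0.0456  0.0521] dp [ 0.46 -0.28 -0.2 ] rot [-0.002  0.    -0.002] deg 0.2 F [ 0.8 -0.5 -0.1] w 0.690 q [-0.12  0.27  1.99  0.    0.88 -0.09]
```

View pics/w5.png

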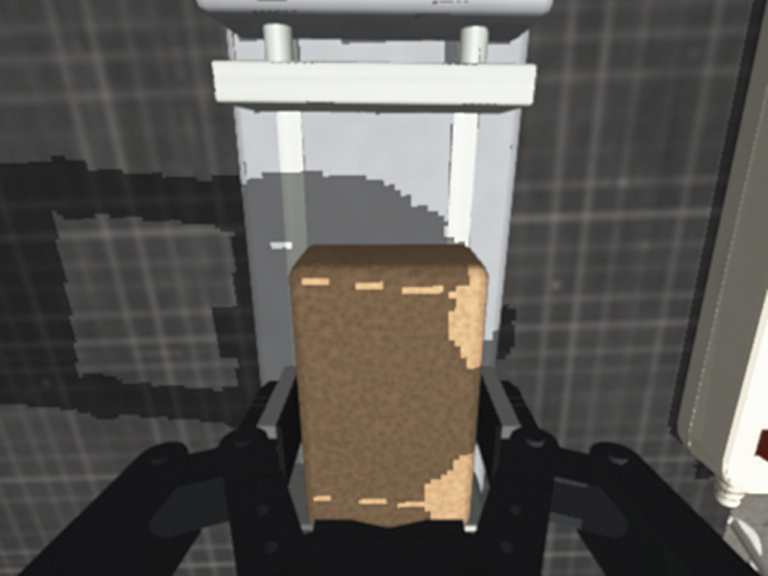

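View pics/s5.png

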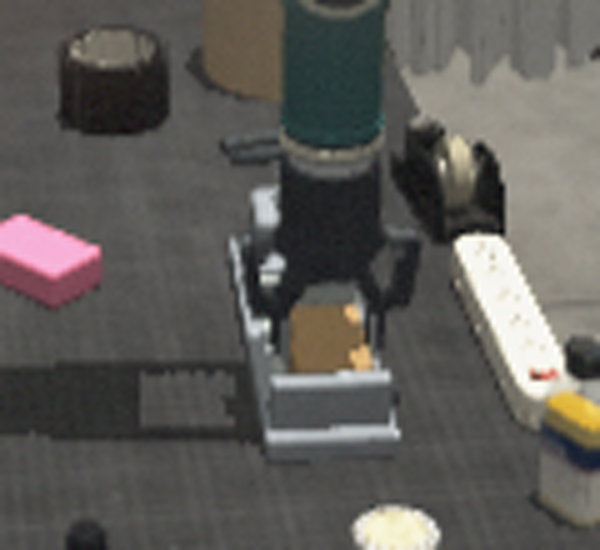

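Run:
```python
from h import *
C=cam('wrist'); s,p,T=tool(); f=lambda q,z: onplane((np.array(q)+.5)/1.5-.5,z,C)[:,:2].round(4).tolist()
print('plate', f([(214,62),(535,65),(216,100),(535,104)],.059))
print('bed', f([(235,120),(526,120),(258,350),(496,340)],.022))
print(T.round(4).tolist(), (T.T@C[1].T).round(4).tolist(), T.T@(-C[1].T@C[2]-p))
```

```text
plate [[0.5323, 0.0596], [0.6131, 0.0559], [0.5313, 0.0509], [0.6137, 0.0469]]
bed [[0.5234, 0.0481], [0.6227, 0.0444], [0.5194, -0.0388], [0.6161, -0.038]]
[[0.0019, 0.9993, -0.0371], [-0.0002, -0.0371, -0.9993], [-1.0, 0.0019, 0.0001]] [[0.0001, -0.3268, 0.9451], [1.0, -0.0003, -0.0002], [0.0004, 0.9451, 0.3268]] [-0.12870184 -0.00042203 -0.08419779]
```

```bash
python3 -m creep '[{"grip":5,"dp":[0,-0.15,-0.1],"rotation":[0,0,0]},{"grip":5,"dp":[0.1,-0.3,-0.2],"rotation":[0,0,0]},{"grip":5,"dp":[0.3,-0.3,-0.2],"rotation":[0,0,0]},{"grip":5,"dp":[0.4,-0.3,-0.2],"rotation":[0,0,0]},{"grip":5,"dp":[0.4,-0.3,-0.2],"rotation":[0,0,0]}]'; python3 -c "
from h import *
plan([.5695,-.0435,.0475],Rt(-2.2))"
```

```text
time: 6.73
tool_pos: [0.5689, -0.0432, 0.0479]
tcp_rot: [1.236, 1.192, -1.237]
wrist_force: [-3.1, 1.1, 6.2]
width: 0.687
t 6.73 p [ 0.5689 -0.0432  0.0479] dp [0.04 0.06 0.02] rot [ 0.001 -0.     0.   ] deg 0.1 F [-3.1  1.1  6.2] w 0.687 q [-0.12  0.27  2.    0.    0.88 -0.08]
```

```bash
python3 -m creep '[{"grip":8.2,"dp":[0,0,0],"rotation":[0,0,0]},{"grip":8.2,"dp":[0,0,0],"rotation":[0,0,0]},{"grip":8.2,"dp":[0,0,0],"rotation":[0,0,0]},{"grip":8.2,"dp":[0,0,0],"rotation":[0,0,0]},{"grip":8.2,"dp":[-2,0,0],"rotation":[0,0,0]}]';python3 -m creep '[{"grip":8.2,"dp":[-4,0,0],"rotation":[0,0,0]},{"grip":8.2,"dp":[-8,0,0],"rotation":[0,0,0]},{"grip":8.2,"dp":[-12,0,0],"rotation":[0,0,0]},{"grip":8.2,"dp":[-14,0,-3],"rotation":[0,0,0]},{"grip":8.2,"dp":[-16,0,-6],"rotation":[0,0,0]}]'; python3 -m creep '[{"dp":[0,0,0],"rotation":[0,0,0],"grip":8.2},{"dp":[0,0,0],"rotation":[0,0,0],"grip":8.2},{"dp":[0,0,0],"rotation":[0,0,0],"grip":8.2}]';python3 -c "
from h import *
snap('wrist','w6',sc=1.5)
plan([.5695,-.0435,.0475],Rt(-2.2))"
```

```text
time: 7.15
tool_pos: [0.5654, -0.0429, 0.063]
tcp_rot: [1.233, 1.198, -1.242]
wrist_force: [-0.9, 0.1, -0.3]
width: 0.963
time: 7.57
tool_pos: [0.5724, 0.0161, 0.2302]
tcp_rot: [1.241, 1.187, -1.236]
wrist_force: [0.1, -0.1, -0.6]
width: 0.958
time: 7.82
tool_pos: [0.5707, 0.0165, 0.2262]
tcp_rot: [1.235, 1.192, -1.237]
wrist_force: [0.2, -0.1, -0.1]
width: 0.956
t 7.87 p [0.5703 0.0161 0.2254] dp [17.8   0.19  5.95] rot [0.001 0.001 0.003] deg 0.2 F [ 0.2 -0.3  0. ] w 0.959 q [-0.02  0.08  1.85 -0.    1.21  0.02]
```

View pics/w6.png

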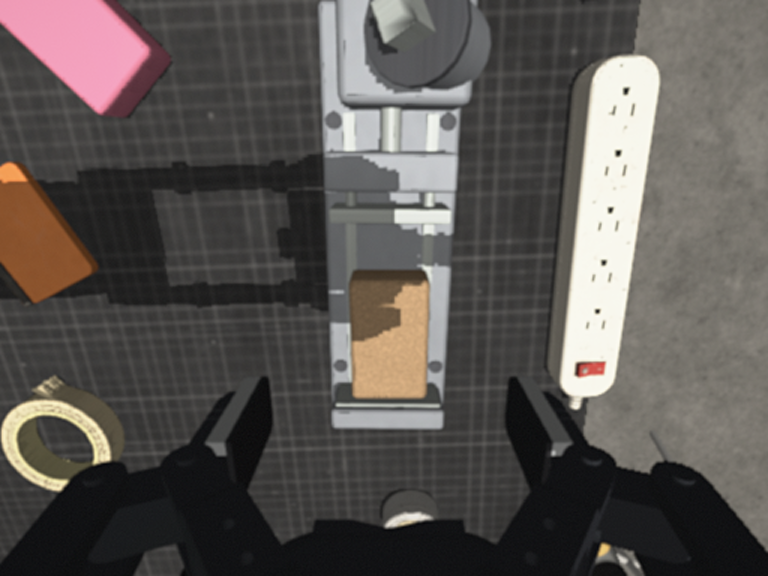

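The block lies at (389,335), centred between the bed edges (333–445) and with its end close to the fixed jaw. Next I'll look straight at the shaft.

```bash
python3 -m creep '[{"grip":8.2,"dp":[-1,0.1,-3],"rotation":[0,0,0]},{"grip":8.2,"dp":[-2,0.2,-6],"rotation":[0,0,0]},{"grip":8.2,"dp":[-3,0.3,-9],"rotation":[0,0,0]},{"grip":8.2,"dp":[-3.5,0.5,-12],"rotation":[0,0,0]},{"grip":8.2,"dp":[-3.5,0.5,-13.5],"rotation":[0,0,0]}]';python3 -m creep '[{"dp":[0,0,0],"rotation":[0,0,0],"grip":8.2},{"dp":[0,0,0],"rotation":[0,0,0],"grip":8.2},{"dp":[0,0,0],"rotation":[0,0,0],"grip":8.2},{"dp":[0,0,0],"rotation":[0,0,0],"grip":8.2}]';python3 - <<'E'
from h import *
p,d,C=snap('wrist','w7',crop=(200,120,320,220),sc=6)
plan([.57,.15,.26],Rt(-2.2)); P=cloud(d,C)
for v in range(140,215,5): print(v,[ (1000*P[v,u]).round(0).astype(int).tolist() for u in range(235,300,8)])
E
```

```text
time: 8.28
tool_pos: [0.5816, 0.1531, 0.2617]
tcp_rot: [1.237, 1.192, -1.236]
wrist_force: [0.3, -0.1, 1.0]
width: 0.961
time: 8.62
tool_pos: [0.5807, 0.1497, 0.2608]
tcp_rot: [1.236, 1.191, -1.239]
wrist_force: [-0.4, 0.4, -0.1]
width: 0.958
t 8.67 p [0.5809 0.1498 0.2611] dp [ 0.12 -1.09  0.02] rot [-0.     0.001  0.001] deg 0.1 F [-0.4  0.5 -0.3] w 0.958 q [ 0.21  0.11  1.75 -0.    1.28  0.25]
140 [[555, 188, 68], [564, 188, 68], [573, 188, 70], [582, 187, 69], [590, 187, 67], [599, 186, 67], [608, 186, 68], [617, 186, 67], [635, 175, -1]]
145 [[555, 183, 71], [564, 183, 72], [573, 183, 72], [581, 182, 72], [590, 182, 71], [599, 181, 71], [608, 181, 70], [617, 181, 72], [626, 180, 68]]
150 [[555, 178, 71], [563, 177, 71], [572, 177, 72], [581, 176, 71], [589, 183, 108], [598, 179, 91], [606, 179, 88], [616, 176, 75], [626, 174, 68]]
155 [[554, 172, 71], [563, 172, 71], [573, 178, 104], [581, 178, 109], [589, 179, 112], [597, 179, 117], [605, 176, 103], [615, 173, 89], [625, 170, 75]]
160 [[554, 166, 71], [563, 166, 71], [573, 173, 105], [581, 174, 109], [589, 174, 113], [596, 175,
[... 867 characters left out ...]
2], [573, 152, 138], [580, 153, 142], [588, 152, 139], [596, 144, 116], [604, 145, 120], [611, 145, 122], [635, 105, 0]]
195 [[546, 108, 23], [557, 108, 22], [573, 147, 136], [580, 137, 109], [588, 137, 111], [596, 139, 116], [604, 140, 120], [622, 105, 22], [635, 97, 0]]
200 [[546, 101, 23], [556, 101, 23], [568, 108, 43], [579, 131, 109], [588, 133, 113], [596, 134, 117], [611, 98, 22], [621, 98, 23], [635, 89, 0]]
205 [[546, 96, 28], [557, 96, 29], [568, 101, 42], [578, 102, 46], [589, 94, 28], [599, 94, 28], [610, 94, 28], [621, 91, 23], [635, 82, 0]]
210 [[547, 97, 48], [558, 96, 47], [568, 96, 48], [578, 95, 46], [588, 94, 45], [598, 94, 46], [609, 93, 46], [622, 83, 21], [635, 74, 1]]
```

View pics/w7.png

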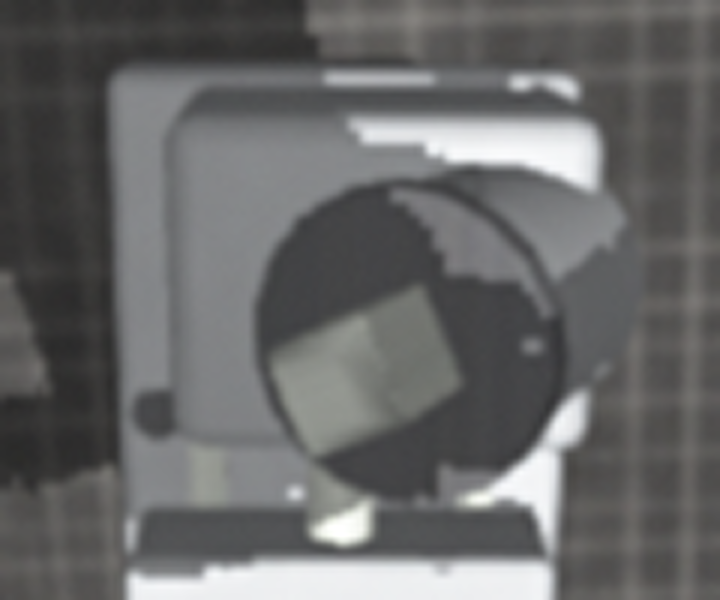

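```bash
cat >> h.py <<'E'
VY=np.radians(-2.2); vx=np.array([np.cos(VY),np.sin(VY),0]); vy=np.array([-np.sin(VY),np.cos(VY),0])
u=-np.sin(np.radians(25))*vx+np.cos(np.radians(25))*np.array([0,0,1.])
E
python3 - <<'E'
from h import *
C=cam('wrist')
c=onplane([[411/6+200-.4,340/6+120-.4]],.112,C)[0]; print('collar c',c,'end',c+.03*u)
plan(c+.03*u+.125*u,Rt(-2.2,-u))
E
```

```text
collar c [0.58976749 0.15739767 0.112     ] end [0.57709828 0.15788438 0.13918923]
t 8.67 p [0.5809 0.1498 0.2611] dp [ 0.87 -5.69 -0.79] rot [-0.     0.001  0.438] deg 25.1 F [-0.4  0.5 -0.3] w 0.958 q [ 0.21  0.11  1.75 -0.    1.28  0.25]
```

```bash
python3 -m creep '[{"grip":8.2,"dp":[0,-2,-0.3],"rotation":[0,0,0.11]},{"grip":8.2,"dp":[0.2,-4,-0.6],"rotation":[0,0,0.22]},{"grip":8.2,"dp":[0.5,-5.2,-0.8],"rotation":[0,0,0.33]},{"grip":8.2,"dp":[0.8,-5.7,-0.8],"rotation":[0,0,0.438]},{"grip":8.2,"dp":[0.8,-5.7,-0.8],"rotation":[0,0,0.438]}]';python3 -m creep '[{"dp":[0,0,0],"rotation":[0,0,0],"grip":8.2},{"dp":[0,0,0],"rotation":[0,0,0],"grip":8.2},{"dp":[0,0,0],"rotation":[0,0,0],"grip":8.2},{"dp":[0,0,0],"rotation":[0,0,0],"grip":8.2}]';python3 - <<'E'
from h import *
p,d,C=snap('wrist','w8',crop=(200,130,320,230),sc=6)
plan(np.array([.5771,.1579,.1392])+.125*u,Rt(-2.2,-u)); 
E
```

```text
time: 9.08
tool_pos: [0.5168, 0.159, 0.2469]
tcp_rot: [1.399, 0.862, -0.916]
wrist_force: [-2.0, -0.2, -3.4]
width: 0.962
time: 9.42
tool_pos: [0.5272, 0.1616, 0.2564]
tcp_rot: [1.408, 0.856, -0.908]
wrist_force: [-0.1, 0.8, -0.4]
width: 0.959
t 9.47 p [0.5269 0.1616 0.2559] dp [ 0.2  -0.38  0.18] rot [-0.    -0.001 -0.003] deg 0.2 F [-0.   0.1  0.5] w 0.957 q [ 0.35 -0.22  2.14 -0.22  0.83  0.5 ]
```

View pics/w8.png

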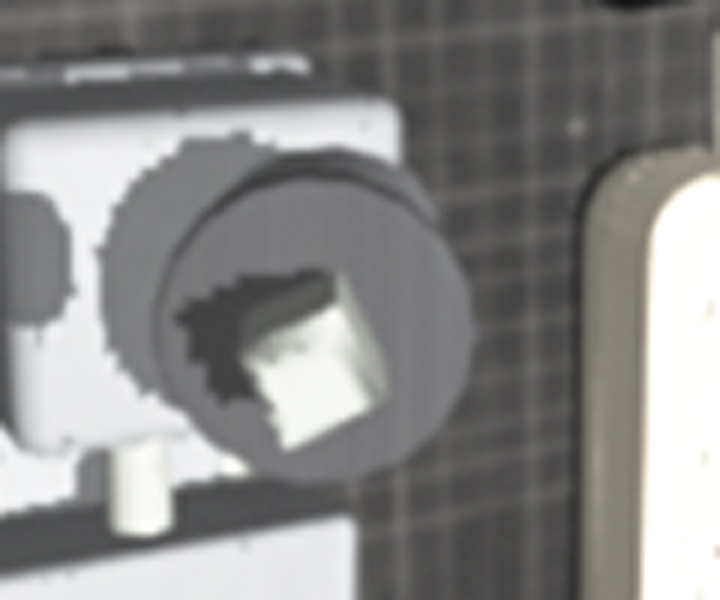

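Run:
```python
from h import *
C=cam('wrist'); s,p,T=tool(); K,Rm,t=C; o=-Rm.T@t
e1=vx*np.cos(np.radians(25))+np.array([0,0,np.sin(np.radians(25))]); e2=vy
def plane(q,off,base):
    q=(np.atleast_2d(q)+.5)/6-.5+[200,130]; r=np.c_[q,np.ones(len(q))]@np.linalg.inv(K).T@Rm
    b=base+off*u; return o+r*(((b-o)@u)/(r@u))[:,None]
E=np.array([.5771,.1579,.1392])
im=cv2.imread('pics/w8.png')
cc=plane([(316,332),(157,330),(473,330),(316,483),(316,181)],-.03,E); print('collar',cc[0], 'w',np.linalg.norm(cc[2]-cc[1]),np.linalg.norm(cc[4]-cc[3]), 'centre',(cc[1]+cc[2])/2,(cc[3]+cc[4])/2)
q=plane([(287,448),(387,393),(243,350),(341,278)],-.007,E); 
X=(q-E)@np.c_[e1,e2,u]; print((1000*X).round(1).tolist()); 
for i,j in ((0,1),(0,2),(1,3),(2,3)): v=X[j]-X[i]; print(i,j,np.hypot(*v[:2]).round(4),np.degrees(np.arctan2(v[1],v[0])).round(1))
print('mid diag',X[[1,2]].mean(0)*1000,X[[0,3]].mean(0)*1000)
c3=(cc[1]+cc[2]+cc[3]+cc[4])/4; print('end from collar',c3+.03*u,'rel mm',(c3+.03*u-E)@np.c_[e1,e2,u]*1000)
d=np.load('pics/w8_d.npy'); P=cloud(d,C)
m=np.zeros(d.shape,bool); m[162:208,228:277]=1; 
h=(P-E)@u; k=m&(abs(h+.03)<.006); A=P[k]; n=np.linalg.svd(A-A.mean(0))[2][2]; print('normal',n,'u',u,'offset',np.median(h[k]),k.sum(), np.median(h[m&(abs(h)<.004)]))
```

```text
collar [0.58709045 0.1559739  0.11078833] w 0.05457817501685368 0.05458091577558033 centre [0.58695777 0.1563404  0.11071995] [0.5870539  0.15516306 0.11078581]
[[-7.3, -14.2, -7.0], [8.9, -4.8, -7.0], [-14.1, 2.5, -7.0], [1.6, 14.4, -7.0]]
0 1 0.0188 30.2
0 2 0.018 112.1
1 3 0.0205 111.0
2 3 0.0196 37.1
mid diag [-2.5771612  -1.14040877 -7.        ] [-2.8513039   0.06702126 -7.        ]
end from collar [0.57433663 0.15623843 0.13794211] rel mm [-2.97641068e+00 -1.76642520e+00  2.49140615e-14]
normal [ 0.42408784 -0.02496182 -0.90527698] u [-0.42230676  0.01622339  0.90630779] offset -0.029015332553549593 1564 0.00024105727707907537
```

The tilted view works: the collar is centred near (316,332) and the shaft's light square end near (315,365), turned about 27° to the vise axes. Shaft end ≈ (0.5745, 0.156, 0.139), and the tilt pose is reachable. Now to the crank.

Run:
```python
from h import *
plan([.50,-.02,.28],Rt(20)); plan([.43,-.30,.2],Rt(56.2))
```

```text
t 9.47 p [0.5269 0.1616 0.2559] dp [-3.04 -0.78 18.25] rot [-0.381  0.084 -0.434] deg 33.5 F [-0.   0.1  0.5] w 0.957 q [ 0.35 -0.22  2.14 -0.22  0.83  0.5 ]
t 9.47 p [0.5269 0.1616 0.2559] dp [ 1.65 -9.53 46.5 ] rot [-1.002  0.223 -0.401] deg 63.2 F [-0.   0.1  0.5] w 0.957 q [ 0.35 -0.22  2.14 -0.22  0.83  0.5 ]
```

```bash
python3 -m creep '[{"grip":8.2,"dp":[-0.6,-0.2,3.5],"rotation":[-0.076,0.017,-0.087]},{"grip":8.2,"dp":[-1.2,-0.3,7.2],"rotation":[-0.152,0.034,-0.174]},{"grip":8.2,"dp":[-1.8,-0.5,11],"rotation":[-0.228,0.05,-0.26]},{"grip":8.2,"dp":[-2.4,-0.6,14.6],"rotation":[-0.305,0.067,-0.347]},{"grip":8.2,"dp":[-3,-0.8,18.2],"rotation":[-0.381,0.084,-0.434]}]'
python3 - <<'E'
from h import *
plan([.44,-.20,.26],Rt(54)); plan([.43,-.30,.2],Rt(56.2))
E
```

```text
time: 9.88
tool_pos: [0.5003, -0.0115, 0.2784]
tcp_rot: [0.992, 1.313, -0.945]
wrist_force: [1.2, -0.4, 0.0]
width: 0.957
t 9.88 p [ 0.5003 -0.0115  0.2784] dp [  1.49 -11.67  16.02] rot [-0.626  0.019 -0.037] deg 35.9 F [ 1.2 -0.4  0. ] w 0.957 q [-0.08 -0.12  1.95  0.01  1.27 -0.4 ]
t 9.88 p [ 0.5003 -0.0115  0.2784] dp [  7.38 -15.97  25.17] rot [-0.664  0.02  -0.036] deg 38.1 F [ 1.2 -0.4  0. ] w 0.957 q [-0.08 -0.12  1.95  0.01  1.27 -0.4 ]
```

```bash
python3 -m creep '[{"grip":8.2,"dp":[0.3,-2.3,3.2],"rotation":[-0.12,0,0]},{"grip":8.2,"dp":[0.6,-4.6,6.4],"rotation":[-0.24,0,0]},{"grip":8.2,"dp":[0.9,-7,9.6],"rotation":[-0.36,0,0]},{"grip":8.2,"dp":[1.2,-9.4,12.8],"rotation":[-0.48,0,0]},{"grip":8.2,"dp":[1.5,-11.7,16],"rotation":[-0.6,0,0]}]'
python3 - <<'E'
from h import *
plan([.43,-.30,.2],Rt(56.2))
E
```

```text
time: 10.3
tool_pos: [0.4449, -0.1812, 0.2606]
tcp_rot: [0.573, 1.458, -0.543]
wrist_force: [1.0, -0.4, -0.6]
width: 0.964
t 10.30 p [ 0.4449 -0.1812  0.2606] dp [  5.94 -10.12   6.51] rot [-0.127  0.031 -0.029] deg 7.7 F [ 1.  -0.4 -0.6] w 0.964 q [-0.45 -0.15  2.01  0.02  1.24 -1.31]
```

```bash
python3 -m creep '[{"grip":8.2,"dp":[1.5,-3,1.8],"rotation":[-0.08,0.02,0]},{"grip":8.2,"dp":[3,-6,3.6],"rotation":[-0.1,0.02,-0.02]},{"grip":8.2,"dp":[5,-9,5.6],"rotation":[-0.1,0.02,-0.02]},{"grip":8.2,"dp":[6,-11.5,7.6],"rotation":[-0.1,0.02,-0.02]},{"grip":8.2,"dp":[6,-12,8.1],"rotation":[-0.1,0.02,-0.02]}]';python3 -m creep '[{"dp":[0,0,0],"rotation":[0,0,0],"grip":8.2},{"dp":[0,0,0],"rotation":[0,0,0],"grip":8.2},{"dp":[0,0,0],"rotation":[0,0,0],"grip":8.2}]'
python3 - <<'E'
from h import *
snap('wrist','w9',sc=1.5)
plan([.4266,-.33,.1],Rt(56.2))
E
```

```text
time: 10.72
tool_pos: [0.4274, -0.3264, 0.196]
tcp_rot: [0.493, 1.505, -0.485]
wrist_force: [-0.4, 0.3, 0.8]
width: 0.958
time: 10.97
tool_pos: [0.4293, -0.3218, 0.1994]
tcp_rot: [0.491, 1.502, -0.482]
wrist_force: [0.5, 0.0, 0.3]
width: 0.959
t 11.02 p [ 0.4293 -0.3214  0.1995] dp [ 9.94 -0.95  0.17] rot [-0.031  0.011 -0.009] deg 2.0 F [-0.1  0.5  0.6] w 0.960 q [-0.7   0.03  1.96  0.01  1.14 -1.65]
```

View pics/w9.png

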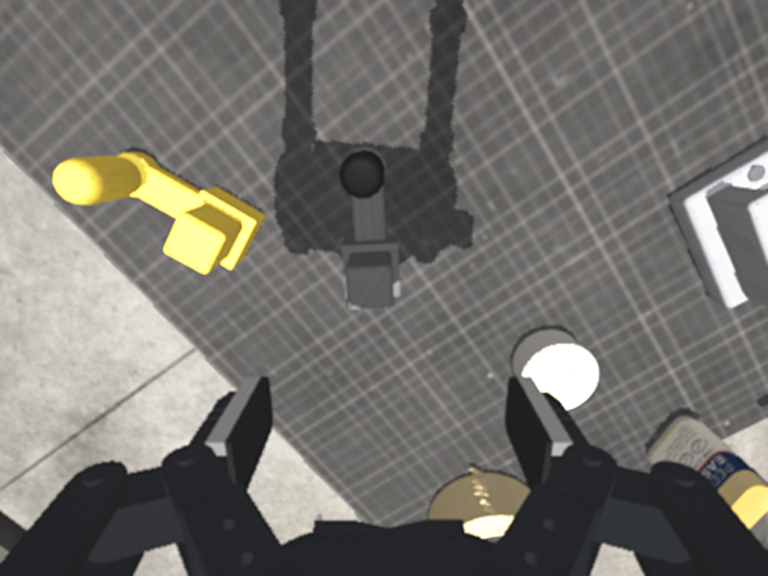

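The dark crank is below: boss top at (371,280), grip top at (362,174).

Run:
```python
from h import *
C=cam('wrist'); s,p,T=tool(); f=lambda q,z: onplane((np.array(q)+.5)/1.5-.5,z,C)[:,:2].round(4)
im=cv2.imread('pics/w9_raw.png'); cv2.imwrite('pics/w9z.png',cv2.resize(im[90:220,190:300],None,fx=4.5,fy=4.5,interpolation=cv2.INTER_CUBIC))
d=np.load('pics/w9_d.npy');P=cloud(d,C);Z=P[...,2]
m=(Z>.060)&(Z<.08); m[:90]=0;m[215:]=0;m[:,215:]&=True; m[:,:210]=0;m[:,290:]=0
n,l,st,ce=cv2.connectedComponentsWithStats(m.astype(np.uint8))
for i in range(1,n):
    if st[i,4]<80: continue
    v,uu=np.nonzero(l==i); z=np.median(Z[l==i]); q=onplane(np.c_[uu,v],z,C)[:,:2].astype(np.float32)
    print(st[i],z,cv2.minAreaRect(q),cv2.minEnclosingCircle(q))
```

```text
[226 101  30  32 754] 0.07466673899666822 ((0.3669069707393646, -0.2948703467845917), (0.024664105847477913, 0.025447363033890724), 54.14046859741211) ((0.36702415347099304, -0.2946079969406128), 0.013146483339369297)
[230 175  32  32 953] 0.06814824975109225 ((0.4243834912776947, -0.3323555886745453), (0.0294222142547369, 0.031106214970350266), 54.54216384887695) ((0.42469343543052673, -0.3323753774166107), 0.019773311913013458)
```

View pics/w9z.png

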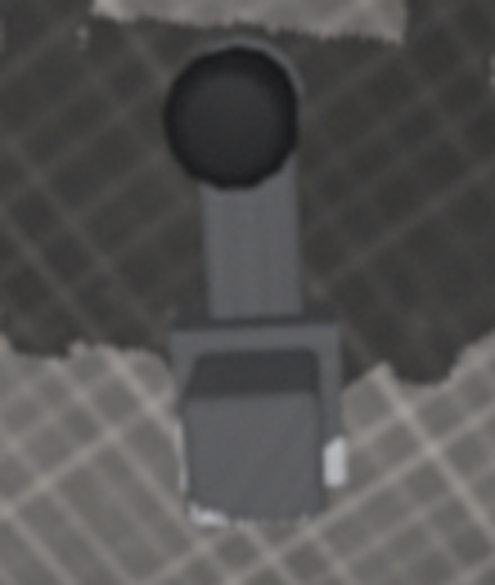

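```bash
python3 - <<'E'
from h import *
plan([.4248,-.3318,.1],Rt(56.5))
E
python3 -m creep '[{"grip":6,"dp":[3,-0.5,0.3],"rotation":[-0.036,0.011,-0.009]},{"grip":6,"dp":[6,-1,0.6],"rotation":[-0.036,0.011,-0.009]},{"grip":6,"dp":[9,-1.2,0.6],"rotation":[-0.036,0.011,-0.009]},{"grip":6,"dp":[10,-1.2,0.6],"rotation":[-0.036,0.011,-0.009]},{"grip":6,"dp":[10,-1.2,0.6],"rotation":[-0.036,0.011,-0.009]}]';python3 -m creep '[{"dp":[0,0,0],"rotation":[0,0,0],"grip":6},{"dp":[0,0,0],"rotation":[0,0,0],"grip":6}]';python3 - <<'E'
from h import *
plan([.4248,-.3318,.05],Rt(56.5))
E
```

```text
t 11.02 p [ 0.4293 -0.3214  0.1995] dp [ 9.94 -1.2   0.13] rot [-0.036  0.011 -0.009] deg 2.2 F [-0.1  0.5  0.6] w 0.960 q [-0.7   0.03  1.96  0.01  1.14 -1.65]
time: 11.43
tool_pos: [0.4261, -0.3324, 0.0959]
tcp_rot: [0.461, 1.528, -0.456]
wrist_force: [-0.6, 1.0, -0.3]
width: 0.7
time: 11.6
tool_pos: [0.4292, -0.3357, 0.1008]
tcp_rot: [0.457, 1.519, -0.459]
wrist_force: [0.3, -0.8, -0.5]
width: 0.705
t 11.60 p [ 0.4292 -0.3357  0.1008] dp [ 5.08  0.08 -0.6 ] rot [-0.001  0.003  0.001] deg 0.2 F [ 0.3 -0.8 -0.5] w 0.705 q [-0.71  0.15  2.02 -0.    0.96 -1.69]
```

```bash
python3 -m creep '[{"grip":6,"dp":[1,0.1,-0.6],"rotation":[0,0,0]},{"grip":6,"dp":[3,0.1,-0.6],"rotation":[0,0,0]},{"grip":6,"dp":[4.5,0.1,-0.6],"rotation":[0,0,0]},{"grip":6,"dp":[5,0.1,-0.6],"rotation":[0,0,0]},{"grip":6,"dp":[5,0.1,-0.6],"rotation":[0,0,0]}]';python3 -m creep '[{"dp":[0,0,0],"rotation":[0,0,0],"grip":6},{"dp":[0,0,0],"rotation":[0,0,0],"grip":6}]';python3 - <<'E'
from h import *
snap('wrist','w10',sc=1.5)
plan([.4248,-.3318,.05],Rt(56.5))
E
```

```text
time: 12.02
tool_pos: [0.4224, -0.3302, 0.0478]
tcp_rot: [0.46, 1.524, -0.459]
wrist_force: [0.4, -0.6, 0.2]
width: 0.704
time: 12.18
tool_pos: [0.4241, -0.3317, 0.0498]
tcp_rot: [0.458, 1.52, -0.46]
wrist_force: [0.7, 0.1, -0.4]
width: 0.706
t 12.23 p [ 0.4242 -0.3318  0.0499] dp [-0.01  0.03  0.05] rot [-0.001  0.002  0.001] deg 0.1 F [-0.8  0.   0.1] w 0.699 q [-0.71  0.21  2.07 -0.    0.86 -1.69]
```

View pics/w10.png

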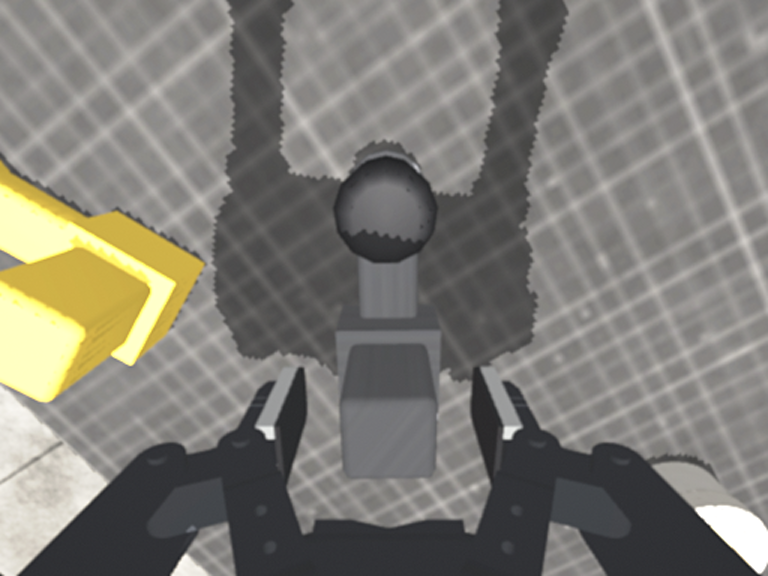

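The boss at (389,410) sits square and centred between the pads. Closing.

```bash
python3 -m creep '[{"grip":2.5,"dp":[0,0,0],"rotation":[0,0,0]},{"grip":2.5,"dp":[0,0,0],"rotation":[0,0,0]},{"grip":2.5,"dp":[0,0,0],"rotation":[0,0,0]},{"grip":2.5,"dp":[0,0,0],"rotation":[0,0,0]},{"grip":2.5,"dp":[0,0,0],"rotation":[0,0,0]}]' 80;python3 -m creep '[{"dp":[0,0,0],"rotation":[0,0,0],"grip":2},{"dp":[-1,0,0],"rotation":[0,0,0],"grip":2},{"dp":[-5,0,0],"rotation":[0,0,0],"grip":2},{"dp":[-9,0,0],"rotation":[0,0,0],"grip":2},{"dp":[-13,0,0],"rotation":[0,0,0],"grip":2}]';python3 -m creep '[{"dp":[-2,0,0],"rotation":[0,0,0],"grip":2},{"dp":[-2,0,0],"rotation":[0,0,0],"grip":2},{"dp":[-2,0,0],"rotation":[0,0,0],"grip":2}]';python3 - <<'E'
from h import *
p,d,C=snap('wrist','w11',sc=1.5)
plan([.4248,-.3318,.05],Rt(56.5)); s,p0,T=tool(); P=(cloud(d,C)-p0)@T*100
for v,uu in ((140,258),(135,250),(240,258),(260,258),(285,258),(300,258),(270,240),(270,280),(195,258),(185,258),(222,232),(222,286),(222,258)): print(v,uu,P[v,uu].round(2))
E
```

```text
time: 12.65
tool_pos: [0.4239, -0.3317, 0.0495]
tcp_rot: [0.458, 1.521, -0.46]
wrist_force: [0.0, 0.1, 5.1]
width: 0.337
time: 13.07
tool_pos: [0.4218, -0.3296, 0.1784]
tcp_rot: [0.461, 1.526, -0.458]
wrist_force: [-0.0, -0.3, -3.1]
width: 0.339
time: 13.32
tool_pos: [0.4236, -0.3312, 0.1996]
tcp_rot: [0.458, 1.52, -0.46]
wrist_force: [-0.5, -0.4, -3.2]
width: 0.345
t 13.37 p [ 0.4225 -0.3302  0.1974] dp [14.74 -0.    0.32] rot [-0.001 -0.003  0.   ] deg 0.2 F [ 0.5 -0.  -3.5] w 0.336 q [-0.71  0.04  1.95 -0.    1.15 -1.69]
140 258 [-2.69 -0.06 -6.81]
135 250 [-2.77 -0.34 -7.  ]
240 258 [ 0.66 -0.08 -1.02]
260 258 [-1.35 -0.07 -1.05]
285 258 [-2.05 -0.07 -0.19]
300 258 [-2.01 -0.07  0.67]
270 240 [-1.99 -0.87 -0.94]
270 280 [-1.97  0.92 -0.92]
195 258 [ 3.16 -0.09 -2.69]
185 258 [ 3.2  -0.09 -3.3 ]
222 232 [ 1.84 -1.55 -1.54]
222 286 [ 1.94  1.51 -1.49]
222 258 [ 1.95 -0.08 -1.48]
```

View pics/w11.png

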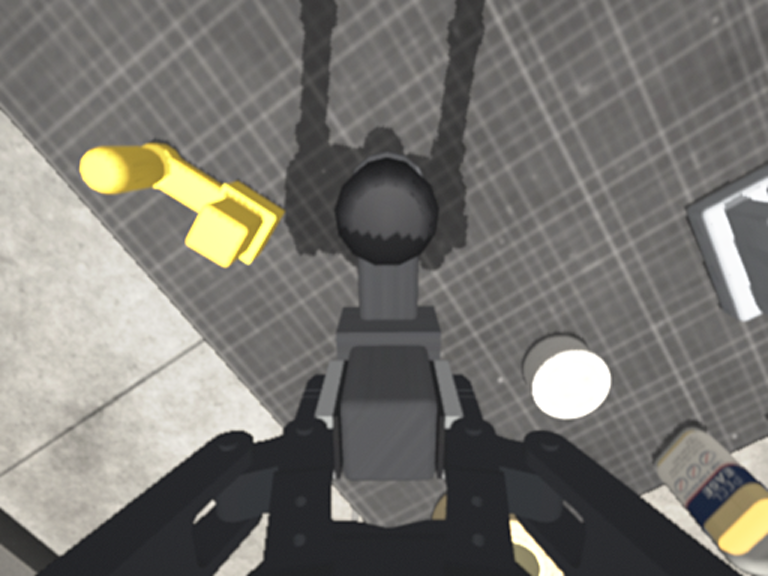

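Run:
```python
from h import *
im=cv2.imread('pics/w11_raw.png'); cv2.imwrite('pics/w11z.png',cv2.resize(im[90:340,200:320],None,fx=3.2,fy=2.4*1,interpolation=cv2.INTER_CUBIC))
cv2.imwrite('pics/w11z.png',cv2.resize(im[200:330,200:320],None,fx=4.5,fy=4.5,interpolation=cv2.INTER_CUBIC))
C=cam('wrist'); s,p,T=tool(); K,Rm,t=C
A=T.T@Rm.T; o=T.T@(-Rm.T@t-p)
def px(q,x): # raw px -> tool-frame point on plane tool-x = x (m)
    q=np.atleast_2d(q); r=np.c_[q,np.ones(len(q))]@np.linalg.inv(K).T@A.T; return (100*(o+r*((x-o[0])/r[:,0])[:,None])).round(2).tolist()
for x in (-.018,-.020): print(x,px([(226,266),(291,266),(229,319.5),(290,319.5)],x))
print('grip top', px([(257.5,141)],-.027), 'hub top front edge',px([(258,206),(225,206),(293,206)],.02),px([(258,206),(258,230)],.022))
d=np.load('pics/w11_d.npy'); P=(cloud(d,C)-p)@T*100
for v in range(200,325,4): print(v,P[v,258].round(2))
```

```text
-0.018 [[-1.8, -1.47, -1.3], [-1.8, 1.41, -1.3], [-1.8, -1.44, 1.65], [-1.8, 1.47, 1.65]]
-0.02 [[-2.0, -1.45, -1.43], [-2.0, 1.39, -1.43], [-2.0, -1.41, 1.47], [-2.0, 1.45, 1.47]]
grip top [[-2.7, -0.06, -6.94]] hub top front edge [[2.0, -0.06, -2.68], [2.0, -1.89, -2.68], [2.0, 1.87, -2.68]] [[2.2, -0.06, -2.6], [2.2, -0.07, -1.12]]
200 [ 3.32 -0.07 -2.55]
204 [-12.87   0.    -8.44]
208 [ 3.43 -0.07 -1.99]
212 [ 3.29 -0.07 -1.79]
216 [ 2.92 -0.07 -1.69]
220 [ 2.4  -0.07 -1.66]
224 [ 2.11 -0.07 -1.54]
228 [ 2.1  -0.07 -1.29]
232 [ 1.83 -0.07 -1.17]
236 [ 1.26 -0.06 -1.21]
240 [ 0.88 -0.06 -1.17]
244 [ 0.44 -0.06 -1.17]
248 [ 0.07 -0.06 -1.15]
252 [-0.45 -0.06 -1.22]
256 [-0.81 -0.05 -1.21]
260 [-1.14 -0.05 -1.19]
264 [-1.42 -0.05 -1.16]
268 [-1.72 -0.05 -1.15]
272 [-1.84 -0.05 -1.01]
276 [-1.87 -0.05 -0.83]
280 [-1.93 -0.05 -0.66]
284 [-1.9  -0.05 -0.43]
288 [-1.88 -0.05 -0.19]
292 [-1.84 -0.05  0.05]
296 [-1.8  -0.05  0.3 ]
300 [-1.79 -0.05  0.53]
304 [-1.85 -0.05  0.71]
308 [-1.95 -0.05  0.85]
312 [-1.87 -0.05  1.15]
316 [-1.92 -0.05  1.34]
320 [-1.93 -0.05  1.57]
324 [20.01 -0.17 22.34]
```

View pics/w11z.png

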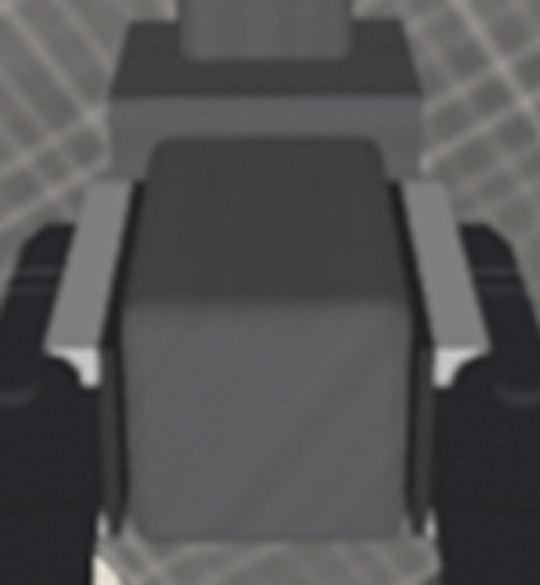

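```bash
cat >> h.py <<'E'
e1=vx*np.cos(np.radians(25))+np.array([0,0,np.sin(np.radians(25))]); e2=vy
E0=np.array([.5745,.1562,.139])
def Rs(al):
    a=np.radians(al); y=np.cos(a)*e1+np.sin(a)*e2; x=-u; return np.c_[x,y,np.cross(x,y)]
def Tp(h,al,hx=.049,hz=.002,E=E0):
    "TCP so that crank underside is h above the shaft end"
    Rm=Rs(al); return E+(h+hx)*u-hz*Rm[:,2]
E
python3 - <<'E'
from h import *
plan([.48,-.15,.28],Rt(45)); print(Tp(.05,27)); plan(Tp(.05,27),Rs(27))
E
```

```text
t 13.37 p [ 0.4225 -0.3302  0.1974] dp [-8.25 18.2  -5.2 ] rot [ 0.199 -0.003  0.   ] deg 11.4 F [ 0.5 -0.  -3.5] w 0.336 q [-0.71  0.04  1.95 -0.    1.15 -1.69]
[0.53193773 0.1596184  0.22834074]
t 13.37 p [ 0.4225 -0.3302  0.1974] dp [ -3.05  46.86 -17.99] rot [ 0.543 -0.303  0.325] deg 40.2 F [ 0.5 -0.  -3.5] w 0.336 q [-0.71  0.04  1.95 -0.    1.15 -1.69]
```

```bash
python3 -m creep '[{"grip":2,"dp":[-3,2,-0.5],"rotation":[0.04,0,0]},{"grip":2,"dp":[-5,5.5,-1.5],"rotation":[0.08,0,0]},{"grip":2,"dp":[-6.5,9.5,-2.7],"rotation":[0.12,0,0]},{"grip":2,"dp":[-8,13.5,-3.8],"rotation":[0.16,0,0]},{"grip":2,"dp":[-8.2,17.5,-5],"rotation":[0.2,0,0]}]'
python3 - <<'E'
from h import *
plan([.52,.02,.28],Rt(36)); plan(Tp(.06,27),Rs(27))
E
```

```text
time: 13.78
tool_pos: [0.4768, -0.1611, 0.2794]
tcp_rot: [0.617, 1.484, -0.618]
wrist_force: [0.6, -0.4, -2.3]
width: 0.34
t 13.78 p [ 0.4768 -0.1611  0.2794] dp [-0.06 15.82 -9.82] rot [ 0.153 -0.002  0.001] deg 8.8 F [ 0.6 -0.4 -2.3] w 0.340 q [-0.38 -0.08  1.92 -0.    1.31 -1.16]
t 13.78 p [ 0.4768 -0.1611  0.2794] dp [  4.21  26.22 -19.19] rot [ 0.343 -0.266  0.352] deg 32.0 F [ 0.6 -0.4 -2.3] w 0.340 q [-0.38 -0.08  1.92 -0.    1.31 -1.16]
```

```bash
python3 -m creep '[{"grip":2,"dp":[0,3.2,-2],"rotation":[0.03,-0.05,0.07]},{"grip":2,"dp":[0,6.4,-4],"rotation":[0.06,-0.1,0.14]},{"grip":2,"dp":[0,9.6,-6],"rotation":[0.12,-0.15,0.2]},{"grip":2,"dp":[0,12.8,-8.2],"rotation":[0.2,-0.2,0.27]},{"grip":2,"dp":[0,15.6,-10.5],"rotation":[0.3,-0.25,0.34]}]'
python3 - <<'E'
from h import *
plan(Tp(.06,27),Rs(27))
E
```

```text
time: 14.2
tool_pos: [0.5106, 0.0175, 0.2756]
tcp_rot: [0.945, 1.055, -0.625]
wrist_force: [0.3, -0.4, -3.5]
width: 0.344
t 14.20 p [0.5106 0.0175 0.2756] dp [  4.23   6.87 -12.45] rot [ 0.061 -0.035  0.026] deg 4.3 F [ 0.3 -0.4 -3.5] w 0.344 q [-0.02 -0.33  2.17  0.01  0.9  -0.53]
```

```bash
python3 -m creep '[{"grip":2,"dp":[0.5,2,-3.5],"rotation":[0.04,-0.02,0.01]},{"grip":2,"dp":[1,4,-7],"rotation":[0.06,-0.035,0.026]},{"grip":2,"dp":[2,5.8,-10],"rotation":[0.06,-0.035,0.026]},{"grip":2,"dp":[3.5,6.6,-12],"rotation":[0.06,-0.035,0.026]},{"grip":2,"dp":[4.2,6.6,-12.2],"rotation":[0.06,-0.035,0.026]}]';python3 -m creep '[{"dp":[0,0,0],"rotation":[0,0,0],"grip":2},{"dp":[0,0,0],"rotation":[0,0,0],"grip":2},{"dp":[0,0,0],"rotation":[0,0,0],"grip":2}]'
python3 - <<'E'
from h import *
plan(Tp(.06,27),Rs(27))
p,d,C=snap('wrist','w12',sc=1.5); snap('side','s12',crop=(220,120,340,220),sc=6);snap('top','t12',crop=(180,110,300,210),sc=6)
E
```

```text
time: 14.62
tool_pos: [0.5251, 0.1575, 0.235]
tcp_rot: [0.985, 1.003, -0.65]
wrist_force: [0.3, -0.1, -3.6]
width: 0.336
time: 14.87
tool_pos: [0.5276, 0.1531, 0.2396]
tcp_rot: [0.989, 0.995, -0.652]
wrist_force: [0.2, -0.9, -3.0]
width: 0.337
t 14.87 p [0.5276 0.1531 0.2396] dp [ 0.19  0.21 -0.64] rot [0.005 0.003 0.001] deg 0.4 F [ 0.2 -0.9 -3. ] w 0.337 q [ 0.33 -0.21  2.16 -0.22  0.8   0.02]
```

View pics/w12.png

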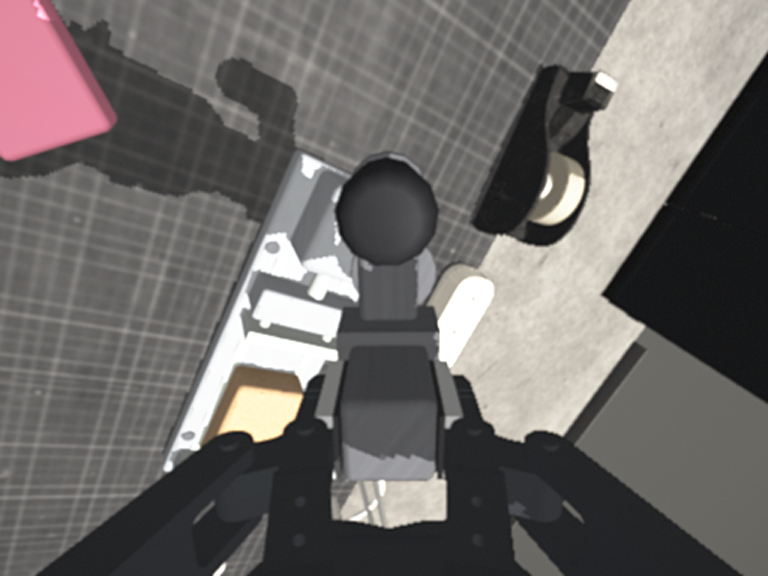

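View pics/s12.png

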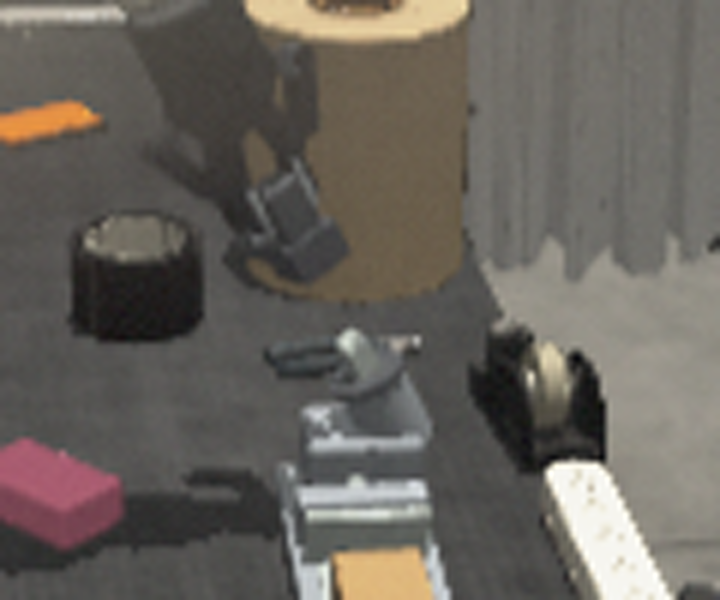

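View pics/t12.png

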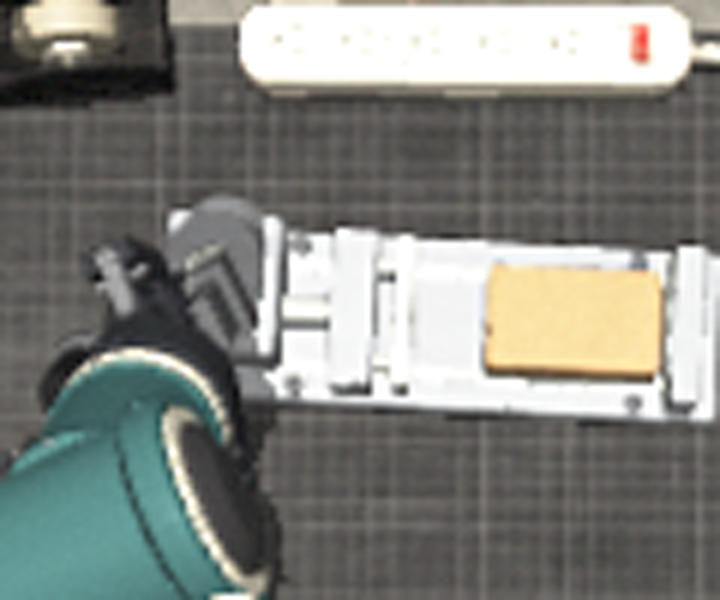

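The side view shows the shaft at (355,350) with the crank hub at (310,240) up along its axis, as intended. The block lies in the vise. I'll correct laterally and descend along the axis.

```bash
python3 -m creep '[{"dp":[0.5,0.2,-0.5],"rotation":[0.005,0.003,0],"grip":2},{"dp":[2,0.2,-0.6],"rotation":[0.005,0.003,0],"grip":2},{"dp":[3.5,0.2,-0.6],"rotation":[0.005,0.003,0],"grip":2},{"dp":[4.7,0.2,-0.6],"rotation":[0.005,0.003,0],"grip":2},{"dp":[5,0.2,-0.6],"rotation":[0.005,0.003,0],"grip":2}]';python3 -m creep '[{"dp":[0,0,0],"rotation":[0,0,0],"grip":2},{"dp":[0,0,0],"rotation":[0,0,0],"grip":2},{"dp":[0,0,0],"rotation":[0,0,0],"grip":2}]'
python3 - <<'E'
from h import *
plan(Tp(.01,27),Rs(27)); plan(Tp(-.024,27),Rs(27))
snap('side','s13',crop=(220,120,340,220),sc=6); C=cam('side'); print((proj([E0,E0-.03*u,Tp(.01,27)],C)-[220,120])*6)
snap('top','t13',crop=(180,110,300,210),sc=6); snap('wrist','w13',sc=1.5)
E
```

```text
time: 15.43
tool_pos: [0.5484, 0.1589, 0.193]
tcp_rot: [0.995, 0.997, -0.653]
wrist_force: [-0.2, -1.1, -3.8]
width: 0.338
time: 15.68
tool_pos: [0.5494, 0.1597, 0.1964]
tcp_rot: [0.997, 0.994, -0.649]
wrist_force: [0.3, 0.1, -2.9]
width: 0.335
t 15.68 p [0.5494 0.1597 0.1964] dp [ 0.37 -0.25 -0.04] rot [ 0.     0.    -0.004] deg 0.2 F [ 0.3  0.1 -2.9] w 0.335 q [ 0.33 -0.12  2.17 -0.24  0.69  0.05]
t 15.68 p [0.5494 0.1597 0.1964] dp [ 3.77 -0.26 -0.04] rot [ 0.     0.    -0.004] deg 0.2 F [ 0.3  0.1 -2.9] w 0.335 q [ 0.33 -0.12  2.17 -0.24  0.69  0.05]
[[346.02843637 332.77812192]
 [363.7839867  367.58813513]
 [308.88126088 262.3787652 ]]
```

View pics/s13.png

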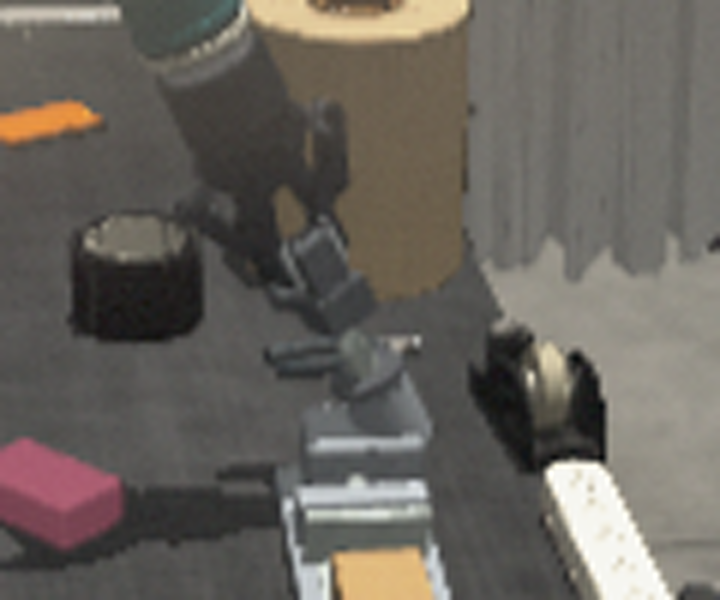

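View pics/w13.png

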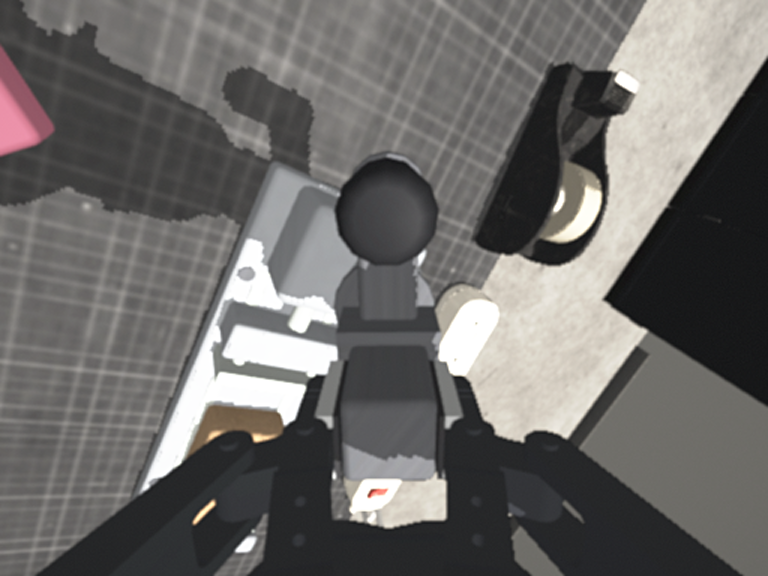

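```bash
python3 -m creep '[{"dp":[0.3,-0.2,0],"rotation":[0,0,0],"grip":2},{"dp":[0.7,-0.2,0],"rotation":[0,0,0],"grip":2},{"dp":[1.1,-0.2,0],"rotation":[0,0,0],"grip":2},{"dp":[1.4,-0.2,0],"rotation":[0,0,0],"grip":2},{"dp":[1.4,-0.2,0],"rotation":[0,0,0],"grip":2}]'
python3 - <<'E'
from h import *
plan(Tp(-.024,27),Rs(27)); s=bot.read_state(); print('F tool',tool()[2].T@s['wrist_force'],s['torque'])
E
```

```text
time: 16.25
tool_pos: [0.5528, 0.1583, 0.1807]
tcp_rot: [0.995, 0.996, -0.651]
wrist_force: [0.3, -1.3, -3.6]
width: 0.337
t 16.25 p [0.5528 0.1583 0.1807] dp [2.2  0.12 0.01] rot [ 0.001 -0.    -0.001] deg 0.1 F [ 0.3 -1.3 -3.6] w 0.337 q [ 0.32 -0.1   2.18 -0.24  0.66  0.05]
F tool [ 3.43170464 -1.72087625  0.58326193] [-0.07485717  0.38788644  0.00863338]
```

```bash
python3 -m creep '[{"dp":[0.3,0.1,0],"rotation":[0,0,0],"grip":2},{"dp":[0.6,0.1,0],"rotation":[0,0,0],"grip":2},{"dp":[0.9,0.1,0],"rotation":[0,0,0],"grip":2},{"dp":[1.2,0.1,0],"rotation":[0,0,0],"grip":2},{"dp":[1.2,0.1,0],"rotation":[0,0,0],"grip":2}]'
python3 - <<'E'
from h import *
plan(Tp(-.024,27),Rs(27)); s=bot.read_state(); print('F tool',tool()[2].T@s['wrist_force'],s['torque'])
E
```

```text
time: 16.67
tool_pos: [0.5591, 0.1591, 0.1708]
tcp_rot: [0.996, 0.996, -0.65]
wrist_force: [0.5, 2.3, -4.0]
width: 0.338
t 16.67 p [0.5591 0.1591 0.1708] dp [ 1.04 -0.05  0.03] rot [ 0.001 -0.001 -0.002] deg 0.1 F [ 0.5  2.3 -4. ] w 0.338 q [ 0.32 -0.08  2.18 -0.25  0.64  0.06]
F tool [ 3.75744035 -0.12392509 -2.62083004] [0.44969332 0.51658721 0.17428006]
```

```bash
python3 -m creep '[{"dp":[0.3,0,0],"rotation":[0,0,0],"grip":2},{"dp":[0.6,0,0],"rotation":[0,0,0],"grip":2},{"dp":[0.9,0,0],"rotation":[0,0,0],"grip":2},{"dp":[1.1,0,0],"rotation":[0,0,0],"grip":2},{"dp":[1.1,0,0],"rotation":[0,0,0],"grip":2}]'
python3 - <<'E'
from h import *
plan(Tp(-.024,27),Rs(27)); s=bot.read_state(); print('F tool',tool()[2].T@s['wrist_force'],s['torque'])
E
```

```text
time: 17.08
tool_pos: [0.5636, 0.159, 0.1618]
tcp_rot: [0.997, 0.996, -0.65]
wrist_force: [-6.4, 4.0, 2.5]
width: 0.34
t 17.08 p [0.5636 0.159  0.1618] dp [ 0.03 -0.08  0.02] rot [ 0.    -0.001 -0.002] deg 0.1 F [-6.4  4.   2.5] w 0.340 q [ 0.32 -0.06  2.18 -0.25  0.62  0.06]
F tool [-5.06070449 -2.58342673 -5.56071491] [0.67803113 1.08232443 0.28168519]
```

```bash
python3 -m creep '[{"dp":[0.2,0,0],"rotation":[0,0,0],"grip":2},{"dp":[0.4,0,0],"rotation":[0,0,0],"grip":2},{"dp":[0.4,0,0],"rotation":[0,0,0],"grip":2}]'
python3 - <<'E'
from h import *
plan(Tp(-.024,27),Rs(27)); s=bot.read_state(); print('F tool',tool()[2].T@s['wrist_force'],s['torque'])
snap('wrist','w14',sc=1.5); snap('side','s14',crop=(220,120,340,220),sc=6)
E
```

```text
time: 17.33
tool_pos: [0.5641, 0.159, 0.1616]
tcp_rot: [0.997, 0.996, -0.653]
wrist_force: [-36.0, 2.3, 33.5]
width: 0.335
t 17.33 p [0.5641 0.159  0.1616] dp [-0.01 -0.11  0.02] rot [-0.001 -0.    -0.   ] deg 0.1 F [-36.    2.3  33.5] w 0.335 q [ 0.32 -0.05  2.18 -0.25  0.62  0.06]
F tool [-45.65847962 -16.08960923  -9.23417773] [ 0.25975045  3.40721611 -0.0295372 ]
```

View pics/s14.png

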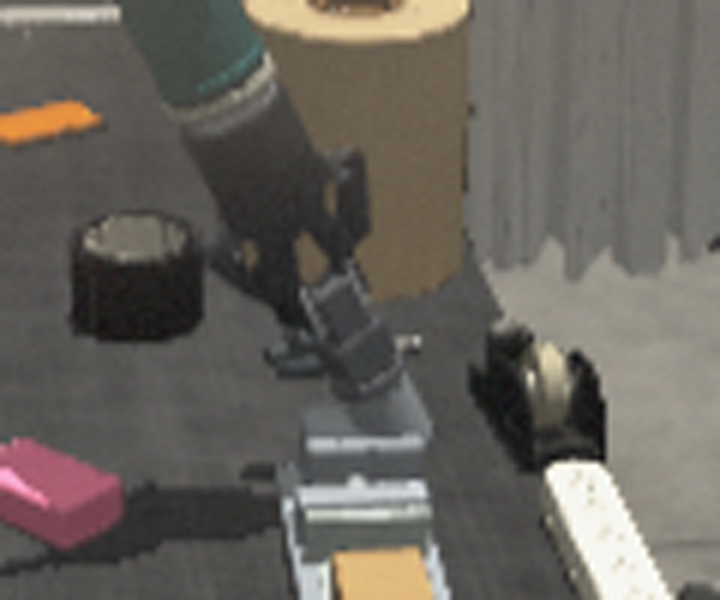

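It hit a hard stop (46 N axial) exactly at the predicted full depth, and the side view shows the hub right above the collar: the crank is fully seated. Release and move to the grip.

```bash
python3 -m creep '[{"dp":[-0.2,0,0],"rotation":[0,0,0],"grip":2},{"dp":[-0.4,0,0],"rotation":[0,0,0],"grip":2},{"dp":[-0.4,0,0],"rotation":[0,0,0],"grip":5.5},{"dp":[-0.4,0,0],"rotation":[0,0,0],"grip":5.5},{"dp":[-0.4,0,0],"rotation":[0,0,0],"grip":5.5}]'
python3 - <<'E'
from h import *
plan([.5641,.159,.1616],Rs(27)); s=bot.read_state(); print('F tool',tool()[2].T@s['wrist_force'],s['torque'])
E
python3 -m creep '[{"dp":[0,0,0],"rotation":[0,0,0],"grip":5.5},{"dp":[0,0,0],"rotation":[0,0,0],"grip":5.5},{"dp":[-2,0,0],"rotation":[0,0,0],"grip":5.5},{"dp":[-4.5,0,0],"rotation":[0,0,0],"grip":5.5},{"dp":[-6.5,0,0],"rotation":[0,0,0],"grip":5.5}]'
python3 -m creep '[{"dp":[0,0,-2],"rotation":[0,0,0],"grip":5.5},{"dp":[0,0,-5],"rotation":[0,0,0],"grip":5.5},{"dp":[0,0,-6.9],"rotation":[0,0,0],"grip":5.5},{"dp":[0,0,-6.9],"rotation":[0,0,0],"grip":5.5},{"dp":[0,0,-6.9],"rotation":[0,0,0],"grip":5.5}]'
python3 - <<'E'
from h import *
plan([.5641,.159,.1616],Rs(27));snap('wrist','w15',sc=1.5)
E
```

```text
time: 17.85
tool_pos: [0.5648, 0.1584, 0.1623]
tcp_rot: [0.996, 0.993, -0.649]
wrist_force: [0.6, 0.4, 0.5]
width: 0.646
t 17.85 p [0.5648 0.1584 0.1623] dp [ 0.03 -0.06 -0.1 ] rot [ 0.001  0.001 -0.004] deg 0.2 F [0.6 0.4 0.5] w 0.646 q [ 0.31 -0.06  2.18 -0.26  0.62  0.06]
F tool [-0.17964861  0.78250353 -0.04362514] [0.00136768 0.16513644 0.01524733]
time: 18.27
tool_pos: [0.536, 0.1593, 0.221]
tcp_rot: [0.996, 0.995, -0.651]
wrist_force: [-0.7, 0.1, -0.2]
width: 0.646
time: 18.68
tool_pos: [0.5099, 0.2227, 0.2068]
tcp_rot: [0.994, 0.996, -0.649]
wrist_force: [0.3, -0.0, -0.6]
width: 0.643
t 18.68 p [0.5099 0.2227 0.2068] dp [6.49 0.04 6.95] rot [ 0.003 -0.    -0.002] deg 0.2 F [ 0.3 -0.  -0.6] w 0.643 q [ 0.5  -0.15  2.17 -0.32  0.76  0.25]
```

View pics/w15.png

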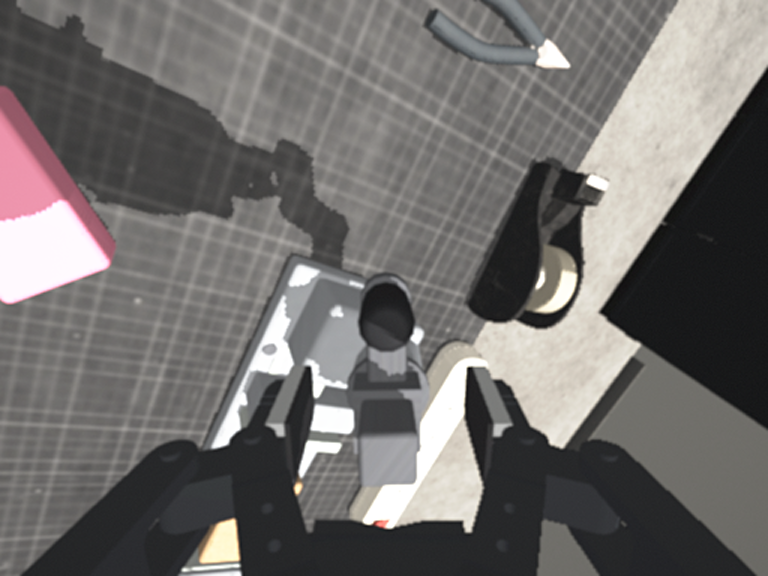

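```bash
cat >> h.py <<'E'
def toolpx(q,x):
    C=cam('wrist'); s,p,T=tool(); K,Rm,t=C; A=T.T@Rm.T; o=T.T@(-Rm.T@t-p)
    q=np.atleast_2d(q); r=np.c_[q,np.ones(len(q))]@np.linalg.inv(K).T@A.T; return (100*(o+r*((x-o[0])/r[:,0])[:,None])).round(2)
E
python3 - <<'E'
from h import *
im=cv2.imread('pics/w15_raw.png'); cv2.imwrite('pics/w15z.png',cv2.resize(im[175:330,210:310],None,fx=3.8,fy=3.8,interpolation=cv2.INTER_CUBIC))
f=lambda q:(np.array(q)+.5)/1.5-.5
print('grip',toolpx(f([(386,318),(359,318),(413,318),(386,350),(386,286)]),.039)); print('boss',toolpx(f([(360,440),(414,440),(364,486),(414,486)]),.046))
d=np.load('pics/w15_d.npy');s,p,T=tool(); P=(cloud(d,cam('wrist'))-p)@T*100
for v in (200,206,212,218,224,230,236,295,305,315): print(v,P[v,257].round(2))
E
```

```text
grip [[ 3.9  -0.13 -1.52]
 [ 3.9  -1.26 -1.52]
 [ 3.9   1.   -1.52]
 [ 3.9  -0.13 -0.03]
 [ 3.9  -0.13 -2.93]]
boss [[ 4.6  -1.4   5.16]
 [ 4.6   1.21  5.15]
 [ 4.6  -1.26  7.95]
 [ 4.6   1.27  7.95]]
200 [ 5.34 -0.15 -1.79]
206 [ 4.92 -0.15 -1.52]
212 [ 4.85 -0.15 -1.12]
218 [ 4.8  -0.15 -0.71]
224 [ 4.67 -0.15 -0.33]
230 [ 4.69 -0.15  0.12]
236 [10.17 -0.19  3.38]
295 [ 4.75 -0.16  5.44]
305 [ 4.58 -0.16  6.19]
315 [ 4.5  -0.16  7.03]
```

View pics/w15z.png

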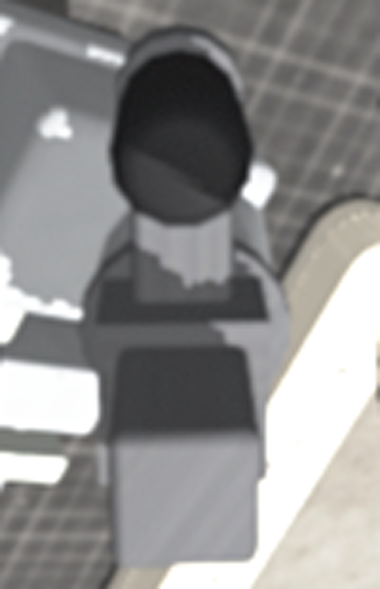

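```bash
python3 -m creep '[{"dp":[1.5,-0.1,-0.4],"rotation":[0,0,0],"grip":5.5},{"dp":[4,-0.1,-0.4],"rotation":[0,0,0],"grip":5.5},{"dp":[6,-0.1,-0.4],"rotation":[0,0,0],"grip":5.5},{"dp":[7,-0.1,-0.4],"rotation":[0,0,0],"grip":5.5},{"dp":[7,-0.1,-0.4],"rotation":[0,0,0],"grip":5.5}]'
python3 -m creep '[{"dp":[0,0,0],"rotation":[0,0,0],"grip":5.5},{"dp":[0,0,0],"rotation":[0,0,0],"grip":5.5}]'
python3 - <<'E'
from h import *
T=Rs(27); plan(np.array([.5641,.159,.1616])+T@[0,0,-.0683],T);snap('wrist','w16',sc=1.5)
E
```

```text
time: 19.15
tool_pos: [0.537, 0.2223, 0.1399]
tcp_rot: [0.994, 0.997, -0.655]
wrist_force: [-0.3, 0.1, 0.5]
width: 0.642
time: 19.32
tool_pos: [0.5383, 0.2241, 0.1438]
tcp_rot: [0.997, 0.994, -0.65]
wrist_force: [0.4, 0.0, 1.1]
width: 0.646
t 19.32 p [0.5383 0.2241 0.1438] dp [-0.42  0.05  0.38] rot [-0.     0.    -0.004] deg 0.2 F [0.4 0.  1.1] w 0.646 q [ 0.47 -0.02  2.19 -0.36  0.62  0.3 ]
```

View pics/w16.png

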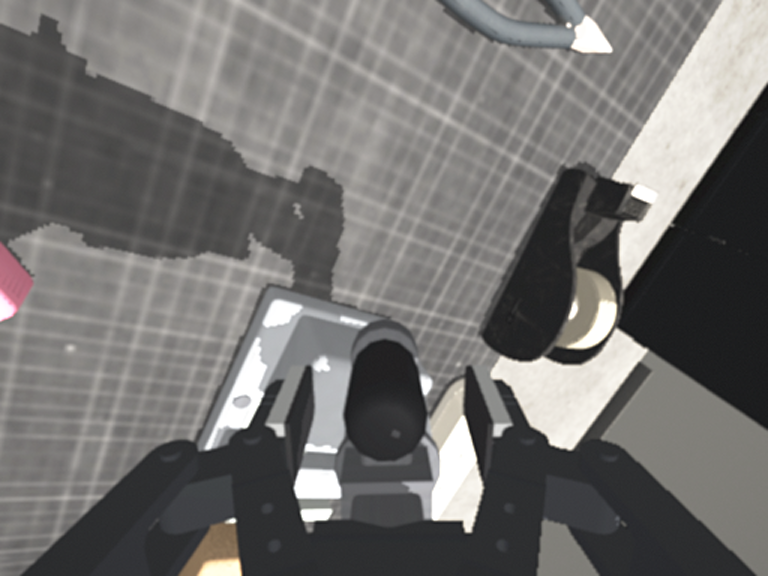

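The grip sits between the pads (centre about (386,425)); the crank sags a few degrees within its socket clearance. Close, then level it.

```bash
python3 -m creep '[{"grip":2.2,"dp":[0,0,-0.2],"rotation":[0,0,0]},{"grip":2.2,"dp":[0,0,-0.2],"rotation":[0,0,0]},{"grip":2.2,"dp":[0,0,-0.2],"rotation":[0,0,0]},{"grip":2.2,"dp":[0,0,-0.2],"rotation":[0,0,0]},{"grip":2.2,"dp":[0,0,-0.2],"rotation":[0,0,0]}]' 60
python3 - <<'E'
from h import *
T=Rs(27); plan(np.array([.5641,.159,.1616])+T@[0,0,-.0683],T); s=bot.read_state(); print('F tool',tool()[2].T@s['wrist_force'],s['torque'])
E
python3 -m creep '[{"grip":2,"dp":[-0.1,0,0.1],"rotation":[0,0,0]},{"grip":2,"dp":[-0.3,0,0.3],"rotation":[0,0,0]},{"grip":2,"dp":[-0.4,0,0.5],"rotation":[0,0,0]},{"grip":2,"dp":[-0.4,0,0.5],"rotation":[0,0,0]}]'
python3 - <<'E'
from h import *
T=Rs(27); plan(np.array([.5641,.159,.1616])+T@[0,0,-.0683],T); s=bot.read_state(); print('F tool',tool()[2].T@s['wrist_force'],s['torque'])
snap('wrist','w17',sc=1.5)
E
```

```text
time: 19.78
tool_pos: [0.5371, 0.2267, 0.1431]
tcp_rot: [0.997, 0.995, -0.648]
wrist_force: [-1.2, 1.6, 2.3]
width: 0.3
t 19.78 p [0.5371 0.2267 0.1431] dp [-0.43  0.06  0.67] rot [ 0.001 -0.    -0.004] deg 0.2 F [-1.2  1.6  2.3] w 0.300 q [ 0.48 -0.02  2.19 -0.37  0.62  0.3 ]
F tool [-2.65182216  0.57133399 -1.50642081] [0.14392636 0.12003822 0.08979628]
time: 20.12
tool_pos: [0.5361, 0.224, 0.1465]
tcp_rot: [1.0, 0.998, -0.648]
wrist_force: [-6.1, 11.7, -1.3]
width: 0.299
t 20.12 p [0.5361 0.224  0.1465] dp [-0.08  0.13  0.4 ] rot [-0.001 -0.005 -0.004] deg 0.3 F [-6.1 11.7 -1.3] w 0.299 q [ 0.47 -0.03  2.19 -0.35  0.62  0.28]
F tool [ -1.56196206  -0.58541261 -13.15024505] [2.03175954 1.11980108 1.02555452]
```

View pics/w17.png

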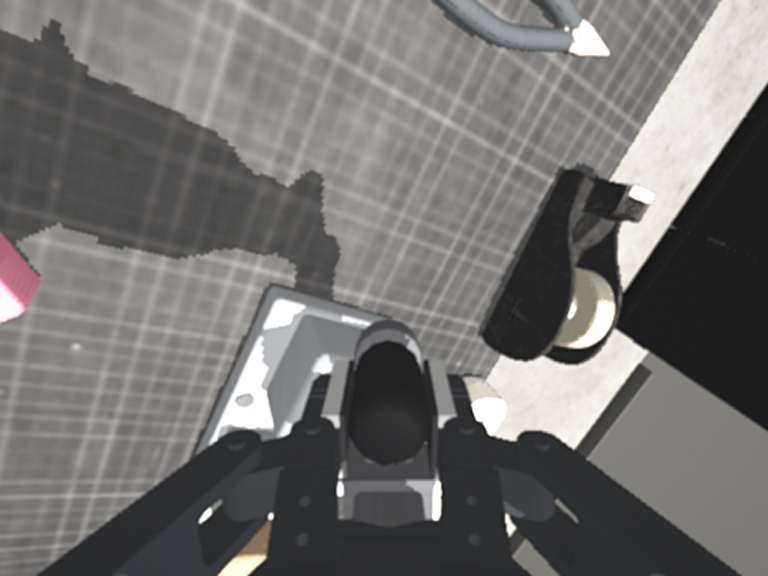

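Run:
```python
import numpy as np
for k in range(0,24):
    a=np.radians(15*k*5); print((75*k)%360,[(round(7*(np.sin(b)-np.sin(a)),2),round(7*(np.cos(a)-np.cos(b)),2)) for b in a+np.radians(15)*np.arange(1,6)])
```

```text
0 [(np.float64(1.81), np.float64(0.24)), (np.float64(3.5), np.float64(0.94)), (np.float64(4.95), np.float64(2.05)), (np.float64(6.06), np.float64(3.5)), (np.float64(6.76), np.float64(5.19))]
75 [(np.float64(0.24), np.float64(1.81)), (np.float64(0.0), np.float64(3.62)), (np.float64(-0.7), np.float64(5.31)), (np.float64(-1.81), np.float64(6.76)), (np.float64(-3.26), np.float64(7.87))]
150 [(np.float64(-1.69), np.float64(0.7)), (np.float64(-3.5), np.float64(0.94)), (np.float64(-5.31), np.float64(0.7)), (np.float64(-7.0), np.float64(-0.0)), (np.float64(-8.45), np.float64(-1.11))]
225 [(np.float64(-1.11), np.float64(-1.45)), (np.float64(-1.81), np.float64(-3.14)), (np.float64(-2.05), np.float64(-4.95)), (np.float64(-1.81), np.float64(-6.76)), (np.float64(-1.11), np.float64(-8.45))]
300 [(np.float64(1.11), np.float64(-1.45)), (np.float64(2.56), np.float64(-2.56)), (np.float64(4.25), np.float64(-3.26)), (np.float64(6.06), np.float64(-3.5)), (np.float64(7.87), np.float64(-3.26))]
15 [(np.float64(1.69), np.float64(0.7)), (np.float64(3.14), np.float64(1.81)), (np.float64(4.25), np.float64(3.26
[... 2946 characters left out ...]
7), np.float64(5.31)), (np.float64(0.0), np.float64(7.0)), (np.float64(-1.11), np.float64(8.45))]
135 [(np.float64(-1.45), np.float64(1.11)), (np.float64(-3.14), np.float64(1.81)), (np.float64(-4.95), np.float64(2.05)), (np.float64(-6.76), np.float64(1.81)), (np.float64(-8.45), np.float64(1.11))]
210 [(np.float64(-1.45), np.float64(-1.11)), (np.float64(-2.56), np.float64(-2.56)), (np.float64(-3.26), np.float64(-4.25)), (np.float64(-3.5), np.float64(-6.06)), (np.float64(-3.26), np.float64(-7.87))]
285 [(np.float64(0.7), np.float64(-1.69)), (np.float64(1.81), np.float64(-3.14)), (np.float64(3.26), np.float64(-4.25)), (np.float64(4.95), np.float64(-4.95)), (np.float64(6.76), np.float64(-5.19))]
```

```bash
cat > chk.py <<'E'
from h import *
s,p,T=tool(); F=T.T@s['wrist_force']
c=np.array([.5641,.159,.1616]); r=(p-c)@np.c_[T[:,1],-T[:,2],-T[:,0]]*100
print('t %.2f rel y,-z,up'%s['time'],r.round(2),'rad %.2f phi %.1f'%(np.hypot(r[0],r[1]),np.degrees(np.arctan2(r[0],r[1]))%360),'Ftool',F.round(1),'tq',np.round(T.T@s['torque'],2),'rotdev',R.from_matrix(T.T@Rs(27)).as_rotvec().round(3),'w %.3f'%s['width'],'q',s['q'].round(2))
E
python3 -m creep '[{"grip":2,"dp":[0,1.81,0.1],"rotation":[0,0,0]},{"grip":2,"dp":[0,3.5,0.74],"rotation":[0,0,0]},{"grip":2,"dp":[0,4.95,1.85],"rotation":[0,0,0]},{"grip":2,"dp":[0,6.06,3.3],"rotation":[0,0,0]},{"grip":2,"dp":[0,6.76,5],"rotation":[0,0,0]}]'; python3 chk.py
```

```text
time: 20.58
tool_pos: [0.6125, 0.2067, 0.184]
tcp_rot: [0.998, 0.996, -0.648]
wrist_force: [-9.1, 2.6, 11.7]
width: 0.292
t 20.58 rel y,-z,up [6.85 2.06 0.03] rad 7.15 phi 73.3 Ftool [-14.5  -1.9  -3.6] tq [ 0.2   0.75 -1.8 ] rotdev [ 0.001 -0.002 -0.004] w 0.292 q [ 0.37  0.04  2.04 -0.27  0.67  0.12]
```

```bash
python3 -m creep '[{"grip":2,"dp":[0,0.24,1.81],"rotation":[0,0,0]},{"grip":2,"dp":[0,0,3.62],"rotation":[0,0,0]},{"grip":2,"dp":[0,-0.7,5.31],"rotation":[0,0,0]},{"grip":2,"dp":[0,-1.81,6.76],"rotation":[0,0,0]},{"grip":2,"dp":[0,-3.26,7.87],"rotation":[0,0,0]}]'; python3 chk.py
```

```text
time: 21.0
tool_pos: [0.618, 0.1199, 0.1901]
tcp_rot: [1.0, 0.988, -0.644]
wrist_force: [-1.7, 0.8, 11.3]
width: 0.29
t 21.00 rel y,-z,up [ 3.87 -6.13  0.19] rad 7.25 phi 147.7 Ftool [-10.9   3.4   0.9] tq [-0.02  0.63 -0.12] rotdev [ 0.     0.002 -0.011] w 0.290 q [ 0.21 -0.01  2.08 -0.17  0.64 -0.11]
```

```bash
python3 -m creep '[{"grip":2,"dp":[0,-1.69,0.7],"rotation":[0,0,0]},{"grip":2,"dp":[0,-3.5,0.94],"rotation":[0,0,0]},{"grip":2,"dp":[0,-5.31,0.7],"rotation":[0,0,0]},{"grip":2,"dp":[0,-7,0],"rotation":[0,0,0]},{"grip":2,"dp":[0,-8.45,-1.11],"rotation":[0,0,0]}]'; python3 chk.py
```

```text
time: 21.42
tool_pos: [0.5425, 0.0902, 0.1549]
tcp_rot: [0.994, 0.987, -0.651]
wrist_force: [-11.4, -11.0, 18.5]
width: 0.297
t 21.42 rel y,-z,up [-4.95 -5.29  0.18] rad 7.24 phi 223.1 Ftool [-21.3  -7.    9.4] tq [-0.03 -1.   -0.63] rotdev [ 0.001  0.007 -0.005] w 0.297 q [ 0.18 -0.13  2.27 -0.18  0.58 -0.13]
```

```bash
python3 -m creep '[{"grip":2,"dp":[-0.05,-1.11,-1.45],"rotation":[0,0,0]},{"grip":2,"dp":[-0.1,-1.81,-3.14],"rotation":[0,0,0]},{"grip":2,"dp":[-0.1,-2.05,-4.95],"rotation":[0,0,0]},{"grip":2,"dp":[-0.1,-1.81,-6.76],"rotation":[0,0,0]},{"grip":2,"dp":[-0.1,-1.11,-8.45],"rotation":[0,0,0]}]'; python3 chk.py
```

```text
time: 21.83
tool_pos: [0.4993, 0.1661, 0.1331]
tcp_rot: [0.997, 0.992, -0.649]
wrist_force: [-1.2, -3.3, 9.4]
width: 0.294
t 21.83 rel y,-z,up [-6.12  3.63  0.2 ] rad 7.11 phi 300.7 Ftool [-9.   1.2  4.4] tq [-0.02 -0.98  0.82] rotdev [ 0.     0.002 -0.005] w 0.294 q [ 0.38 -0.14  2.31 -0.32  0.58  0.19]
```

Smooth with low forces. Continuing through turn two.

```bash
python3 -m creep '[{"grip":2,"dp":[0,1.11,-1.45],"rotation":[0,0,0]},{"grip":2,"dp":[0,2.56,-2.56],"rotation":[0,0,0]},{"grip":2,"dp":[0,4.25,-3.26],"rotation":[0,0,0]},{"grip":2,"dp":[0,6.06,-3.5],"rotation":[0,0,0]},{"grip":2,"dp":[0,7.87,-3.26],"rotation":[0,0,0]}]'; python3 chk.py
python3 -m creep '[{"grip":2,"dp":[0,1.69,0.7],"rotation":[0,0,0]},{"grip":2,"dp":[0,3.14,1.81],"rotation":[0,0,0]},{"grip":2,"dp":[0,4.25,3.26],"rotation":[0,0,0]},{"grip":2,"dp":[0,4.95,4.95],"rotation":[0,0,0]},{"grip":2,"dp":[0,5.19,6.76],"rotation":[0,0,0]}]'; python3 chk.py
```

```text
time: 22.25
tool_pos: [0.5514, 0.2283, 0.155]
tcp_rot: [0.992, 0.995, -0.652]
wrist_force: [-3.7, -6.5, 5.8]
width: 0.293
t 22.25 rel y,-z,up [1.65 6.88 0.06] rad 7.08 phi 13.5 Ftool [-6.7 -3.6  5.6] tq [ 0.04 -1.54 -1.19] rotdev [0.003 0.002 0.   ] w 0.293 q [ 0.47 -0.01  2.15 -0.35  0.64  0.27]
time: 22.67
tool_pos: [0.6205, 0.1899, 0.1895]
tcp_rot: [0.996, 0.996, -0.65]
wrist_force: [-8.8, 1.0, 12.0]
width: 0.292
t 22.67 rel y,-z,up [7.01 0.13 0.18] rad 7.01 phi 88.9 Ftool [-14.6  -2.3  -2. ] tq [ 0.1   0.64 -2.02] rotdev [ 0.001 -0.001 -0.002] w 0.292 q [ 0.34  0.04  2.03 -0.25  0.68  0.07]
```

```bash
python3 -m creep '[{"grip":2,"dp":[0,-0.24,1.81],"rotation":[0,0,0]},{"grip":2,"dp":[0,-0.94,3.5],"rotation":[0,0,0]},{"grip":2,"dp":[0,-2.05,4.95],"rotation":[0,0,0]},{"grip":2,"dp":[0,-3.5,6.06],"rotation":[0,0,0]},{"grip":2,"dp":[0,-5.19,6.76],"rotation":[0,0,0]}]'; python3 chk.py
python3 -m creep '[{"grip":2,"dp":[0,-1.81,0.24],"rotation":[0,0,0]},{"grip":2,"dp":[0,-3.62,0],"rotation":[0,0,0]},{"grip":2,"dp":[0,-5.31,-0.7],"rotation":[0,0,0]},{"grip":2,"dp":[0,-6.76,-1.81],"rotation":[0,0,0]},{"grip":2,"dp":[0,-7.87,-3.26],"rotation":[0,0,0]}]'; python3 chk.py
```

```text
time: 23.08
tool_pos: [0.6062, 0.1058, 0.1854]
tcp_rot: [0.999, 0.988, -0.645]
wrist_force: [-1.1, -0.6, 10.0]
width: 0.297
t 23.08 rel y,-z,up [ 2.12 -6.87  0.25] rad 7.18 phi 162.9 Ftool [-9.5  2.7  2.1] tq [-0.03  0.42  0.04] rotdev [ 0.     0.003 -0.011] w 0.297 q [ 0.18 -0.04  2.12 -0.16  0.63 -0.14]
time: 23.5
tool_pos: [0.5257, 0.0998, 0.1468]
tcp_rot: [0.995, 0.991, -0.653]
wrist_force: [-10.3, -4.0, 16.1]
width: 0.293
t 23.50 rel y,-z,up [-6.22 -3.63  0.18] rad 7.21 phi 239.7 Ftool [-18.9  -4.    2.9] tq [ 0.   -0.19  0.14] rotdev [-0.     0.004 -0.003] w 0.293 q [ 0.21 -0.15  2.3  -0.2   0.58 -0.08]
```

```bash
python3 -m creep '[{"grip":2,"dp":[0,-0.7,-1.69],"rotation":[0,0,0]},{"grip":2,"dp":[0,-0.94,-3.5],"rotation":[0,0,0]},{"grip":2,"dp":[0,-0.7,-5.31],"rotation":[0,0,0]},{"grip":2,"dp":[0,0,-7],"rotation":[0,0,0]},{"grip":2,"dp":[0,1.11,-8.45],"rotation":[0,0,0]}]'; python3 chk.py
python3 -m creep '[{"grip":2,"dp":[0,1.45,-1.11],"rotation":[0,0,0]},{"grip":2,"dp":[0,3.14,-1.81],"rotation":[0,0,0]},{"grip":2,"dp":[0,4.95,-2.05],"rotation":[0,0,0]},{"grip":2,"dp":[0,6.76,-1.81],"rotation":[0,0,0]},{"grip":2,"dp":[0,8.45,-1.11],"rotation":[0,0,0]}]'; python3 chk.py
python3 - <<'E'
from h import *
snap('wrist','w18',sc=1.5);snap('top','t18',crop=(190,120,310,200),sc=6.6);snap('side','s18',crop=(240,160,320,250),sc=6.6)
E
```

```text
time: 23.92
tool_pos: [0.5035, 0.1844, 0.1347]
tcp_rot: [0.996, 0.992, -0.647]
wrist_force: [3.0, -5.1, 8.3]
width: 0.293
t 23.92 rel y,-z,up [-4.93  5.11  0.2 ] rad 7.10 phi 316.1 Ftool [-6.1  3.5  7.4] tq [-0.03 -1.58  0.91] rotdev [ 0.002  0.001 -0.006] w 0.293 q [ 0.42 -0.11  2.29 -0.35  0.59  0.24]
time: 24.33
tool_pos: [0.5678, 0.2296, 0.1627]
tcp_rot: [0.993, 0.996, -0.652]
wrist_force: [-5.1, -4.2, 6.2]
width: 0.299
t 24.33 rel y,-z,up [3.34 6.23 0.06] rad 7.07 phi 28.2 Ftool [-7.7 -3.6  3. ] tq [ 0.01 -0.86 -1.43] rotdev [0.002 0.001 0.   ] w 0.299 q [ 0.45  0.01  2.11 -0.33  0.66  0.25]
```

View pics/t18.png

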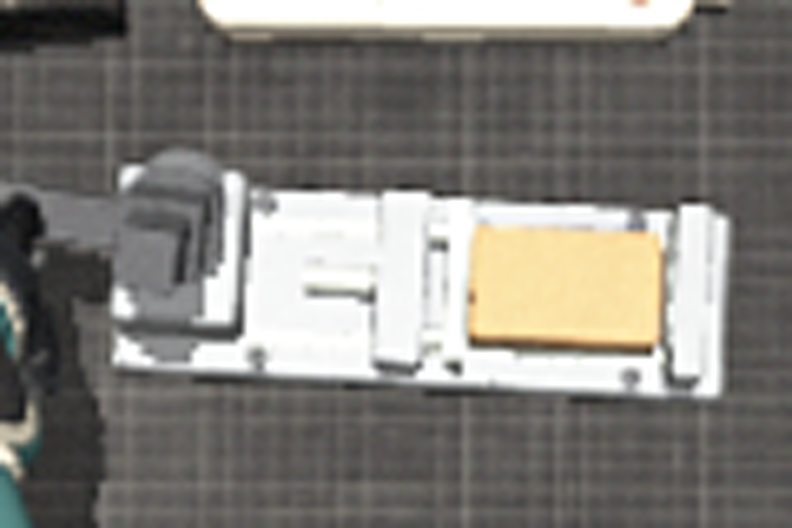

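View pics/s18.png

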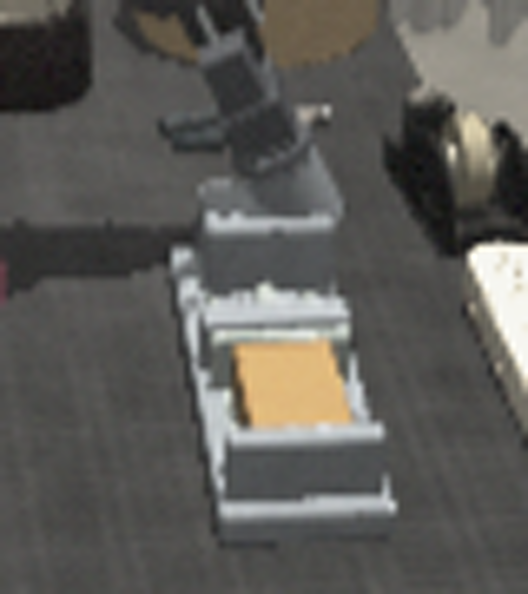

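View pics/w18.png

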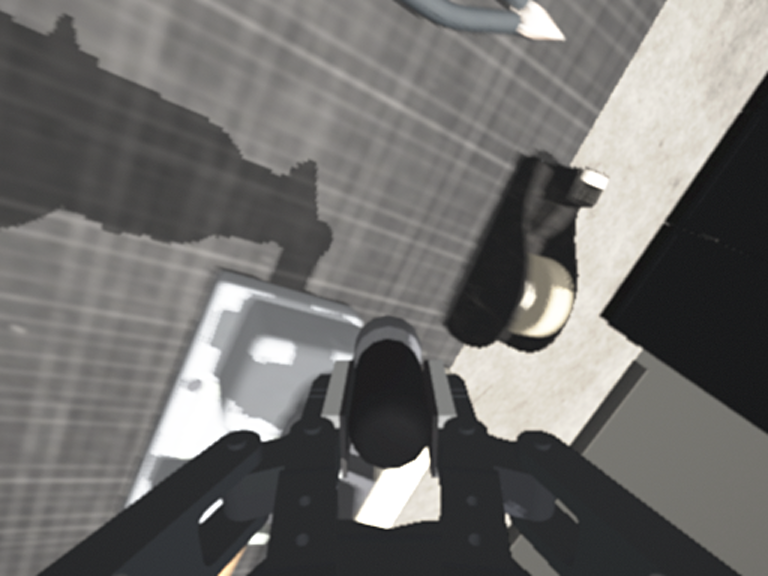

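The plate is just meeting the block, with no compression yet. Another 75°, then look again.

```bash
python3 -m creep '[{"grip":2,"dp":[0,1.45,1.11],"rotation":[0,0,0]},{"grip":2,"dp":[0,2.56,2.56],"rotation":[0,0,0]},{"grip":2,"dp":[0,3.26,4.25],"rotation":[0,0,0]},{"grip":2,"dp":[0,3.5,6.06],"rotation":[0,0,0]},{"grip":2,"dp":[0,3.26,7.87],"rotation":[0,0,0]}]'; python3 chk.py
python3 - <<'E'
from h import *
snap('top','t19',crop=(190,120,310,200),sc=6.6);snap('side','s19',crop=(240,160,320,250),sc=6.6)
E
```

```text
time: 24.9
tool_pos: [0.6257, 0.1728, 0.1925]
tcp_rot: [0.998, 0.994, -0.648]
wrist_force: [-8.2, 1.0, 12.0]
width: 0.295
t 24.90 rel y,-z,up [ 6.82 -1.67  0.19] rad 7.02 phi 103.8 Ftool [-14.3  -1.8  -1.7] tq [ 0.02  0.81 -1.56] rotdev [ 0.001 -0.001 -0.005] w 0.295 q [ 0.3   0.03  2.03 -0.23  0.67  0.02]
```

View pics/t19.png

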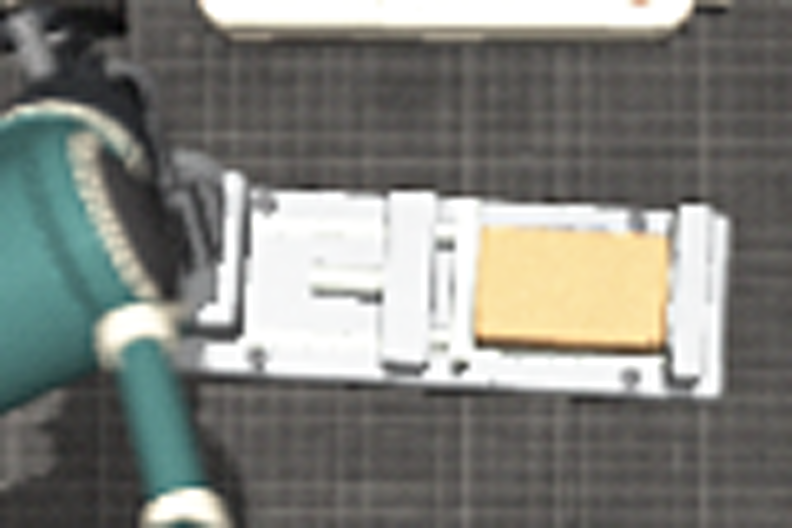

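```bash
python3 -m creep '[{"grip":2,"dp":[0,-0.7,1.69],"rotation":[0,0,0]},{"grip":2,"dp":[0,-1.81,3.14],"rotation":[0,0,0]},{"grip":2,"dp":[0,-3.26,4.25],"rotation":[0,0,0]},{"grip":2,"dp":[0,-4.95,4.95],"rotation":[0,0,0]},{"grip":2,"dp":[0,-6.76,5.19],"rotation":[0,0,0]}]'; python3 chk.py
python3 - <<'E'
from h import *
snap('top','t20',crop=(190,120,310,200),sc=6.6);snap('side','s20',crop=(240,160,320,250),sc=6.6)
snap('wrist','w20',sc=1.5)
E
```

```text
time: 25.42
tool_pos: [0.5925, 0.0957, 0.1793]
tcp_rot: [0.999, 0.986, -0.644]
wrist_force: [0.3, -2.4, 10.1]
width: 0.296
t 25.42 rel y,-z,up [ 0.33 -7.15  0.27] rad 7.16 phi 177.4 Ftool [-8.9  3.1  4.2] tq [ 0.02 -0.05  0.22] rotdev [ 0.     0.004 -0.012] w 0.296 q [ 0.17 -0.06  2.15 -0.15  0.61 -0.16]
```

View pics/t20.png

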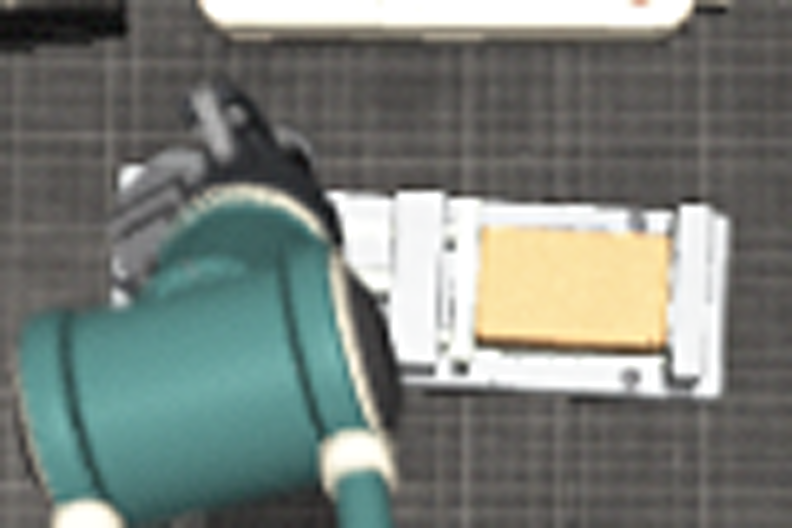

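View pics/w20.png

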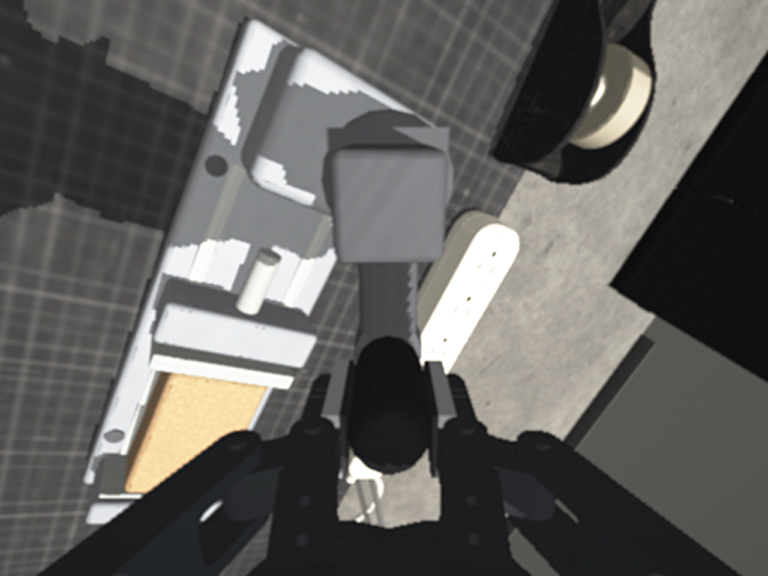

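The block now sits against the fixed jaw and the jaw-to-plate gap has narrowed (jaw edge 433→443 px while the plate and block stayed put), so the plate is compressed about 3–4 mm. I'll add 30° for margin.

```bash
python3 -m creep '[{"grip":2,"dp":[0,-0.92,-0.06],"rotation":[0,0,0]},{"grip":2,"dp":[0,-1.81,-0.24],"rotation":[0,0,0]},{"grip":2,"dp":[0,-2.68,-0.53],"rotation":[0,0,0]},{"grip":2,"dp":[0,-3.5,-0.94],"rotation":[0,0,0]},{"grip":2,"dp":[0,-3.5,-0.94],"rotation":[0,0,0]}]'; python3 chk.py
python3 -m creep '[{"grip":2,"dp":[0,0,0],"rotation":[0,0,0]},{"grip":2,"dp":[0,0,0],"rotation":[0,0,0]}]'; python3 chk.py
python3 - <<'E'
from h import *
p,d,C=snap('wrist','w21',sc=1.5); im=p[:,:,::-1]; cv2.imwrite('pics/w21z.png',cv2.resize(im[150:350,40:220],None,fx=3,fy=3,interpolation=cv2.INTER_CUBIC))
E
```

```text
time: 25.98
tool_pos: [0.5565, 0.0878, 0.1617]
tcp_rot: [0.994, 0.991, -0.651]
wrist_force: [-8.5, -14.0, 18.1]
width: 0.295
t 25.98 rel y,-z,up [-3.64 -6.16  0.2 ] rad 7.15 phi 210.6 Ftool [-19.7  -6.   13.1] tq [ 0.02 -1.45 -0.76] rotdev [ 0.002  0.004 -0.004] w 0.295 q [ 0.16 -0.11  2.23 -0.16  0.59 -0.16]
time: 26.15
tool_pos: [0.5574, 0.0878, 0.1622]
tcp_rot: [0.994, 0.99, -0.65]
wrist_force: [-8.8, -14.6, 16.0]
width: 0.295
t 26.15 rel y,-z,up [-3.55 -6.2   0.21] rad 7.14 phi 209.8 Ftool [-17.9  -7.4  13. ] tq [-0.03 -1.36 -0.94] rotdev [ 0.002  0.005 -0.004] w 0.295 q [ 0.16 -0.11  2.23 -0.16  0.59 -0.16]
```

View pics/w21z.png

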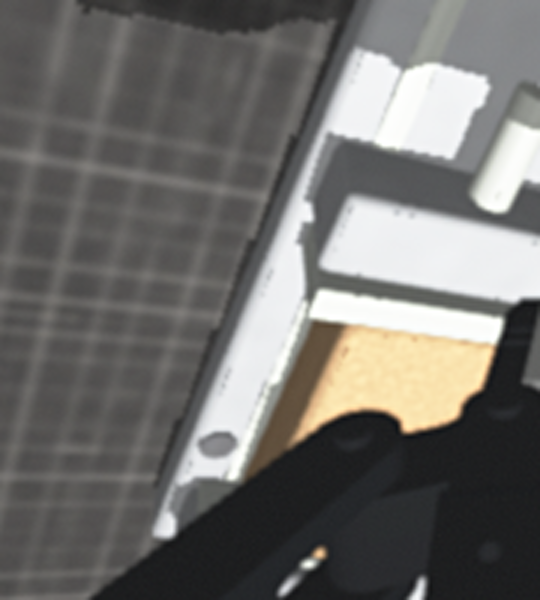

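Run:
```python
from h import *
C=cam('wrist'); g=lambda q:(np.array(q)+.5)/3-.5+[40,150]
a=onplane(g([(322,268),(440,288)]),.060,C); b=onplane(g([(316,290),(440,308)]),.058,C); c=onplane(g([(308,316),(440,335)]),.058,C)
for n,q in (('jaw',a),('plateback',b),('platefront',c)): print(n,((q-[.57,0,0])@vy).round(4),q.round(4).tolist())
```

```text
jaw [0.0228 0.0226] [[0.5267, 0.0245, 0.06], [0.5607, 0.023, 0.06]]
plateback [0.0139 0.0142] [[0.5278, 0.0156, 0.058], [0.5641, 0.0144, 0.058]]
platefront [0.0049 0.0044] [[0.5283, 0.0065, 0.058], [0.5677, 0.0045, 0.058]]
```

Plate compression comes out at 4–6 mm by the different measures, well over 2.5 mm and short of the stop. Now release the grip and retreat.

```bash
python3 -m creep '[{"grip":5.5,"dp":[0,0,0],"rotation":[0,0,0]},{"grip":5.5,"dp":[0,0,0],"rotation":[0,0,0]},{"grip":5.5,"dp":[0,0,0],"rotation":[0,0,0]},{"grip":5.5,"dp":[-0.5,0,0],"rotation":[0,0,0]},{"grip":5.5,"dp":[-2,0,0],"rotation":[0,0,0]}]'; python3 chk.py
python3 -m creep '[{"grip":5.5,"dp":[-2,0,0],"rotation":[0,0,0]},{"grip":5.5,"dp":[-4,0,0],"rotation":[0,0,0]},{"grip":5.5,"dp":[-5.5,0,0],"rotation":[0,0,0]},{"grip":5.5,"dp":[-5.5,0,0],"rotation":[0,0,0]},{"grip":5.5,"dp":[-5.5,0,0],"rotation":[0,0,0]}]'; python3 chk.py
python3 - <<'E'
from h import *
plan(np.array([.5641,.159,.1616])+.08*u,Rs(-3))
snap('wrist','w22',sc=1.5)
E
```

```text
time: 26.62
tool_pos: [0.546, 0.0904, 0.1745]
tcp_rot: [0.994, 1.0, -0.653]
wrist_force: [0.0, 0.1, -0.1]
width: 0.646
t 26.62 rel y,-z,up [-3.92 -5.77  1.82] rad 6.98 phi 214.2 Ftool [ 0.1  0.  -0.1] tq [-0.01  0.12 -0.13] rotdev [ 0.001 -0.002  0.003] w 0.646 q [ 0.17 -0.15  2.23 -0.15  0.63 -0.16]
time: 27.03
tool_pos: [0.5248, 0.0918, 0.2279]
tcp_rot: [0.997, 0.994, -0.648]
wrist_force: [0.7, -0.8, 0.4]
width: 0.643
t 27.03 rel y,-z,up [-3.55 -5.88  7.58] rad 6.87 phi 211.2 Ftool [-0.   0.4  1.1] tq [ 0.06  0.1  -0.19] rotdev [ 0.001  0.    -0.004] w 0.643 q [ 0.18 -0.25  2.22 -0.14  0.75 -0.17]
t 27.03 p [0.5248 0.0918 0.2279] dp [-0.42  3.59 -5.88] rot [ 0.525 -0.001 -0.004] deg 30.1 F [ 0.7 -0.8  0.4] w 0.643 q [ 0.18 -0.25  2.22 -0.14  0.75 -0.17]
```

View pics/w22.png

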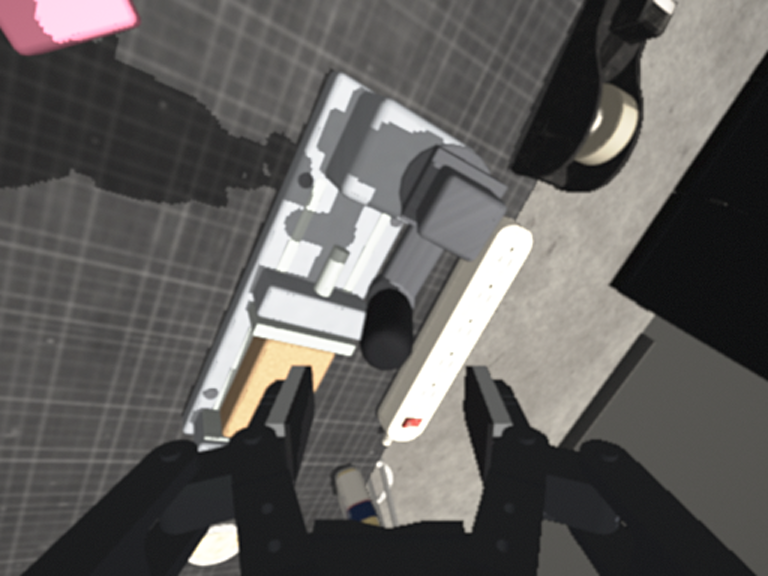

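The vise holds the block and the crank remains on the shaft, boss at (460,210), arm pointing down-left. Move over the boss with the hand turned 30°.

```bash
python3 -m creep '[{"grip":6,"dp":[-0.4,1.2,-1.8],"rotation":[0.12,0,0]},{"grip":6,"dp":[-0.4,2.4,-3.8],"rotation":[0.24,0,0]},{"grip":6,"dp":[-0.4,3.4,-5.5],"rotation":[0.36,0,0]},{"grip":6,"dp":[-0.4,3.6,-5.9],"rotation":[0.48,0,0]},{"grip":6,"dp":[-0.4,3.6,-5.9],"rotation":[0.525,0,0]}]'
python3 -m creep '[{"grip":6,"dp":[0,0,0],"rotation":[0,0,0]},{"grip":6,"dp":[0,0,0],"rotation":[0,0,0]},{"grip":6,"dp":[0,0,0],"rotation":[0,0,0]}]'
python3 - <<'E'
from h import *
plan(np.array([.5641,.159,.1616])+.08*u,Rs(-3))
p,d,C=snap('wrist','w23',sc=1.5); s,p0,T=tool(); P=(cloud(d,C)-p0)@T*100
for v in range(215,345,8): print(v,P[v,257].round(2))
E
```

```text
time: 27.5
tool_pos: [0.5297, 0.1616, 0.2308]
tcp_rot: [1.454, 0.84, -0.942]
wrist_force: [-0.4, -0.4, 0.1]
width: 0.698
time: 27.75
tool_pos: [0.5298, 0.1598, 0.2317]
tcp_rot: [1.45, 0.84, -0.939]
wrist_force: [-0.0, -0.7, 0.1]
width: 0.702
t 27.75 p [0.5298 0.1598 0.2317] dp [-0.2   0.15 -0.06] rot [ 0.001 -0.    -0.   ] deg 0.1 F [-0.  -0.7  0.1] w 0.702 q [ 0.34 -0.2   2.16 -0.23  0.78  0.56]
215 [ 5.8  -0.19 -0.5 ]
223 [ 5.85 -0.19  0.14]
231 [ 5.9  -0.19  0.79]
239 [ 5.98 -0.19  1.48]
247 [11.44 -0.23  5.2 ]
255 [11.45 -0.23  6.07]
263 [10.24 -0.23  6.19]
271 [ 8.95 -0.22  6.19]
279 [ 7.99 -0.21  6.34]
287 [ 6.94 -0.2   6.37]
295 [ 6.21 -0.2   6.57]
303 [ 5.71 -0.2   6.94]
311 [ 5.78 -0.2   7.76]
319 [18.78 -0.3  20.4 ]
327 [18.62 -0.3  21.62]
335 [18.71 -0.3  23.1 ]
343 [18.61 -0.3  24.43]
```

View pics/w23.png

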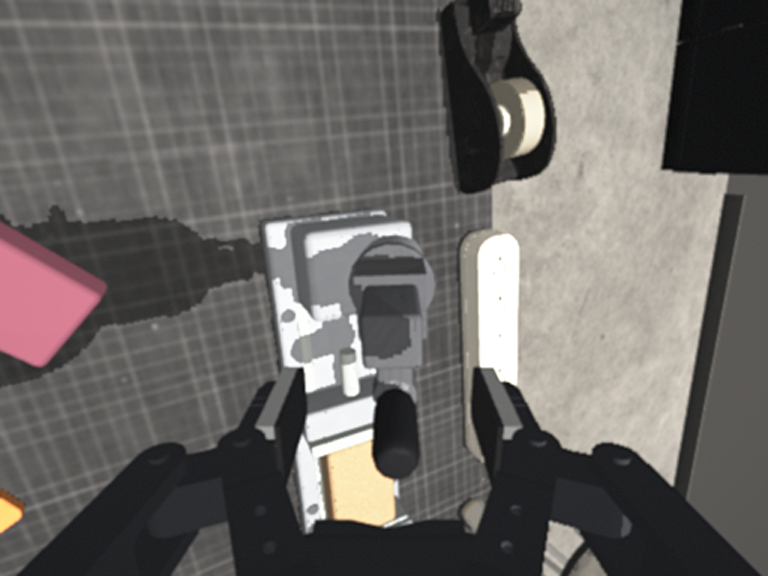

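Run:
```python
from h import *
im=cv2.imread('pics/w23_raw.png'); cv2.imwrite('pics/w23z.png',cv2.resize(im[150:325,220:300],None,fx=4.4,fy=3.4*1.29,interpolation=cv2.INTER_CUBIC))
f=lambda q:(np.array(q)+.5)/1.5-.5
print('boss top corners',toolpx(f([(362,313),(421,313),(365,366),(420,366)]),.0588)); print('grip top',toolpx(f([(398,455)]),.057)); print('hub far edge',toolpx(f([(353,275),(428,272)]),.0985))
```

```text
boss top corners [[ 5.88 -1.27 -0.94]
 [ 5.88  1.49 -0.94]
 [ 5.88 -1.17  1.84]
 [ 5.88  1.51  1.84]]
grip top [[5.7  0.47 6.97]]
hub far edge [[ 9.85 -1.98 -1.6 ]
 [ 9.85  2.13 -1.77]]
```

View pics/w23z.png

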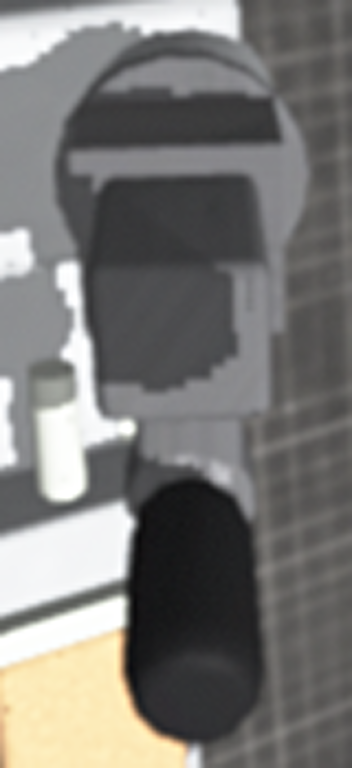

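```bash
python3 -m creep '[{"grip":6,"dp":[1,0.15,0.6],"rotation":[-0.045,0.085,0]},{"grip":6,"dp":[3,0.15,0.6],"rotation":[-0.045,0.085,0]},{"grip":6,"dp":[5.5,0.15,0.45],"rotation":[-0.045,0.085,0]},{"grip":6,"dp":[7.3,0.15,0.3],"rotation":[-0.045,0.085,0]},{"grip":6,"dp":[7.6,0.15,0.3],"rotation":[-0.045,0.085,0]}]'
python3 -m creep '[{"grip":6,"dp":[0,0,0],"rotation":[0,0,0]},{"grip":6,"dp":[0,0,0],"rotation":[0,0,0]},{"grip":6,"dp":[0,0,0],"rotation":[0,0,0]}]'
python3 - <<'E'
from h import *
plan(np.array([.5641,.159,.1616]),Rs(-3))
p,d,C=snap('wrist','w24',sc=1.5); s,p0,T=tool(); P=(cloud(d,C)-p0)@T*100
for v in range(265,345,8): print(v,P[v,257].round(2))
E
```

```text
time: 28.22
tool_pos: [0.5621, 0.1545, 0.1608]
tcp_rot: [1.459, 0.919, -0.862]
wrist_force: [0.6, -0.9, -1.2]
width: 0.702
time: 28.47
tool_pos: [0.5641, 0.156, 0.1664]
tcp_rot: [1.462, 0.915, -0.855]
wrist_force: [0.4, 1.3, 0.4]
width: 0.7
t 28.47 p [0.5641 0.156  0.1664] dp [ 0.45 -0.22 -0.26] rot [ 0.045 -0.087 -0.004] deg 5.6 F [0.4 1.3 0.4] w 0.700 q [ 0.25 -0.08  2.2  -0.07  0.58  0.33]
265 [-1.48 -0.13 -1.1 ]
273 [-1.58 -0.13 -0.74]
281 [-1.56 -0.13 -0.29]
289 [-1.53 -0.13  0.17]
297 [-1.62 -0.13  0.55]
305 [-1.47 -0.13  1.13]
313 [-1.51 -0.13  1.58]
321 [ 3.54 -0.17  6.71]
329 [ 2.1  -0.16  6.04]
337 [ 1.39 -0.16  5.99]
```

View pics/w24.png

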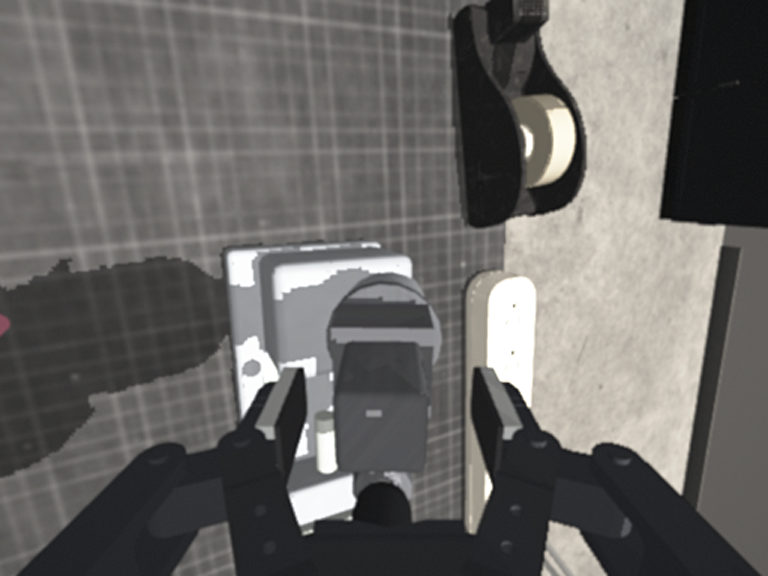

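The boss at (381,420) is now level in the hand frame and between the pads. A bit deeper, then grip.

```bash
python3 -m creep '[{"grip":6,"dp":[0.3,-0.15,0],"rotation":[0,0,0]},{"grip":6,"dp":[0.3,-0.15,0],"rotation":[0,0,0]},{"grip":2,"dp":[0.3,-0.15,0],"rotation":[0,0,0]},{"grip":2,"dp":[0.3,-0.15,0],"rotation":[0,0,0]},{"grip":2,"dp":[0.3,-0.15,0],"rotation":[0,0,0]}]' 80
python3 -m creep '[{"grip":2,"dp":[0,0,0],"rotation":[0,0,0]},{"grip":2,"dp":[0,0,0],"rotation":[0,0,0]},{"grip":2,"dp":[0,0,0],"rotation":[0,0,0]}]'; python3 chk.py
python3 - <<'E'
from h import *
s,p,T=tool(); print('u in tool',(T.T@u).round(3))
E
```

```text
time: 28.93
tool_pos: [0.5635, 0.1562, 0.1618]
tcp_rot: [1.462, 0.916, -0.856]
wrist_force: [-1.5, 0.6, 1.9]
width: 0.343
time: 29.18
tool_pos: [0.5635, 0.1562, 0.1618]
tcp_rot: [1.462, 0.916, -0.856]
wrist_force: [-4.0, -0.2, 4.2]
width: 0.339
t 29.18 rel y,-z,up [-0.03 -0.28  0.06] rad 0.28 phi 187.0 Ftool [-5.5 -1.8 -0.1] tq [ 0.05 -0.07 -0.47] rotdev [-0.479 -0.084 -0.025] w 0.339 q [ 0.25 -0.08  2.2  -0.07  0.57  0.33]
u in tool [-0.996  0.004 -0.086]
```

```bash
python3 -m creep '[{"grip":2,"dp":[-0.4,0,-0.03],"rotation":[0,0,0]},{"grip":2,"dp":[-0.8,0,-0.07],"rotation":[0,0,0]},{"grip":2,"dp":[-1.2,0,-0.1],"rotation":[0,0,0]}]'; python3 chk.py
```

```text
time: 29.43
tool_pos: [0.5583, 0.1561, 0.1723]
tcp_rot: [1.461, 0.916, -0.857]
wrist_force: [2.0, 0.5, -2.6]
width: 0.339
t 29.43 rel y,-z,up [-0.05 -0.2   1.24] rad 0.21 phi 194.7 Ftool [ 3.2  0.7 -0.3] tq [ 0.01 -0.01  0.12] rotdev [-0.479 -0.083 -0.024] w 0.339 q [ 0.25 -0.1   2.2  -0.07  0.59  0.33]
```

No resistance. Pull clear.

```bash
python3 -m creep '[{"grip":2,"dp":[-0.8,0,-0.07],"rotation":[0,0,0]},{"grip":2,"dp":[-2,0,-0.17],"rotation":[0,0,0]},{"grip":2,"dp":[-4,0,-0.34],"rotation":[0,0,0]},{"grip":2,"dp":[-6.5,0,-0.5],"rotation":[0,0,0]},{"grip":2,"dp":[-8.5,0,-0.7],"rotation":[0,0,0]}]'; python3 chk.py
python3 - <<'E'
from h import *
C=cam('top'); d=np.load('pics/a_top_d.npy'); P=cloud(d,C)
# free spot check heights around (0.44,0.35)
m=(abs(P[...,0]-.43)<.11)&(abs(P[...,1]-.34)<.12)&(P[...,2]>.015); v,uu=np.nonzero(m); print(P[m][::40].round(3))
plan([.47,.28,.28],Rt(-5)); plan([.43,.34,.2],Rt(-5))
E
```

```text
time: 29.85
tool_pos: [0.5201, 0.157, 0.2496]
tcp_rot: [1.46, 0.918, -0.86]
wrist_force: [1.0, -0.3, -2.0]
width: 0.336
t 29.85 rel y,-z,up [-0.25  0.47  9.82] rad 0.53 phi 332.1 Ftool [2.2 0.1 0.5] tq [ 0.   -0.04 -0.36] rotdev [-0.479 -0.084 -0.021] w 0.336 q [ 0.28 -0.26  2.18 -0.07  0.78  0.35]
[[0.491 0.459 0.064]
 [0.469 0.449 0.049]
 [0.455 0.335 0.027]
 [0.445 0.33  0.032]
 [0.438 0.324 0.03 ]
 [0.431 0.316 0.033]
 [0.424 0.322 0.036]
 [0.417 0.332 0.035]
 [0.41  0.335 0.037]
 [0.403 0.341 0.041]
 [0.396 0.349 0.034]
 [0.39  0.356 0.031]
 [0.382 0.365 0.037]
 [0.376 0.372 0.036]
 [0.374 0.311 0.017]
 [0.367 0.314 0.017]
 [0.356 0.352 0.028]
 [0.346 0.328 0.027]]
t 29.85 p [0.5201 0.157  0.2496] dp [ -4.03  -3.77 -12.46] rot [ 0.059 -0.096 -0.435] deg 25.8 F [ 1.  -0.3 -2. ] w 0.336 q [ 0.28 -0.26  2.18 -0.07  0.78  0.35]
t 29.85 p [0.5201 0.157  0.2496] dp [  1.9  -11.03 -17.75] rot [ 0.059 -0.096 -0.435] deg 25.8 F [ 1.  -0.3 -2. ] w 0.336 q [ 0.28 -0.26  2.18 -0.07  0.78  0.35]
```

```bash
python3 -m creep '[{"grip":2,"dp":[-0.6,-0.8,-2.5],"rotation":[0.012,-0.02,-0.087]},{"grip":2,"dp":[-1.2,-2,-5.5],"rotation":[0.024,-0.038,-0.174]},{"grip":2,"dp":[-1.6,-4,-9],"rotation":[0.036,-0.058,-0.26]},{"grip":2,"dp":[-1.6,-6.5,-12.5],"rotation":[0.048,-0.077,-0.348]},{"grip":2,"dp":[-1,-9,-15.5],"rotation":[0.059,-0.096,-0.435]}]'
python3 - <<'E'
from h import *
plan([.43,.34,.12],Rt(-5))
E
```

```text
time: 30.27
tool_pos: [0.4372, 0.3174, 0.2355]
tcp_rot: [1.277, 1.167, -1.27]
wrist_force: [1.0, -0.1, -2.3]
width: 0.335
t 30.27 p [0.4372 0.3174 0.2355] dp [11.56 -0.95 -2.16] rot [-0.    -0.003 -0.003] deg 0.2 F [ 1.  -0.1 -2.3] w 0.335 q [0.58 0.01 1.91 0.   1.22 0.67]
```

```bash
python3 -m creep '[{"grip":2,"dp":[2,-0.4,-1],"rotation":[0,0,0]},{"grip":2,"dp":[5,-0.8,-1.8],"rotation":[0,0,0]},{"grip":2,"dp":[8,-0.8,-1.8],"rotation":[0,0,0]},{"grip":2,"dp":[10.5,-0.8,-1.8],"rotation":[0,0,0]},{"grip":2,"dp":[11.5,-0.8,-1.8],"rotation":[0,0,0]}]'
python3 -m creep '[{"grip":2,"dp":[0,0,0],"rotation":[0,0,0]},{"grip":2,"dp":[0,0,0],"rotation":[0,0,0]},{"grip":2,"dp":[0,0,0],"rotation":[0,0,0]}]'
python3 - <<'E'
from h import *
plan([.43,.34,.06],Rt(-5))
p,d,C=snap('wrist','w25',sc=1.5); s,p0,T=tool(); P=(cloud(d,C)-p0)@T*100
print(T[:,0].round(4))
for v in range(205,345,8): print(v,P[v,257].round(2),cloud(d,C)[v,257].round(4))
snap('side','s25',crop=(200,120,300,220),sc=6)
E
```

```text
time: 30.68
tool_pos: [0.4281, 0.3319, 0.1132]
tcp_rot: [1.268, 1.167, -1.277]
wrist_force: [-0.8, -1.2, -3.5]
width: 0.341
time: 30.93
tool_pos: [0.433, 0.3344, 0.1198]
tcp_rot: [1.278, 1.165, -1.268]
wrist_force: [0.6, 0.3, -1.3]
width: 0.337
t 30.93 p [0.433  0.3344 0.1198] dp [ 5.98 -0.38 -0.51] rot [-0.    -0.003 -0.006] deg 0.4 F [ 0.6  0.3 -1.3] w 0.337 q [ 0.61  0.13  2.01 -0.    1.    0.7 ]
[ 0.0067  0.0033 -1.    ]
205 [ 4.62 -0.2  -1.69] [0.4331 0.3517 0.074 ]
213 [ 3.44 -0.19 -1.62] [0.4331 0.351  0.0858]
221 [ 2.14 -0.18 -1.67] [0.4331 0.3514 0.0988]
229 [ 2.14 -0.18 -1.17] [0.4327 0.3465 0.0988]
237 [ 1.13 -0.17 -1.18] [0.4327 0.3465 0.1089]
245 [ 0.21 -0.17 -1.21] [0.4327 0.3467 0.1181]
253 [-0.6  -0.16 -1.22] [0.4327 0.3468 0.1262]
261 [-1.36 -0.16 -1.25] [0.4327 0.3471 0.1338]
269 [-1.83 -0.15 -1.13] [0.4326 0.3459 0.1385]
277 [-1.9  -0.15 -0.77] [0.4323 0.3423 0.1392]
285 [-1.88 -0.16 -0.33] [0.4319 0.3379 0.1389]
293 [-1.8  -0.16  0.16] [0.4315 0.333  0.1382]
301 [-1.86 -0.16  0.56] [0.4311 0.3291 0.1388]
309 [-1.91 -0.16  0.97] [0.4307 0.325  0.1393]
317 [-1.8  -0.16  1.53] [0.4302 0.3194 0.1381]
325 [ 2.6  -0.2   6.16] [0.4261 0.2735 0.094 ]
333 [ 1.65 -0.19  5.9 ] [0.4263 0.276  0.1034]
341 [ 1.09 -0.19  5.98] [0.4263 0.2752 0.1091]
```

View pics/w25.png

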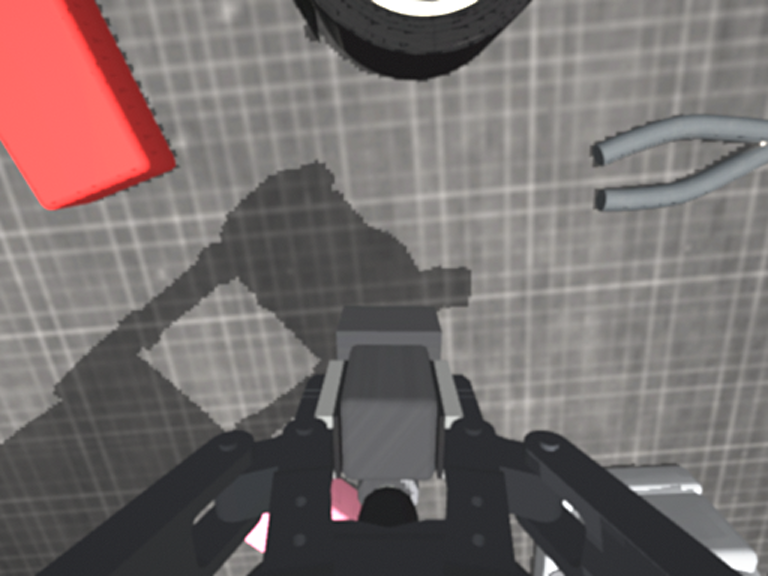

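View pics/s25.png

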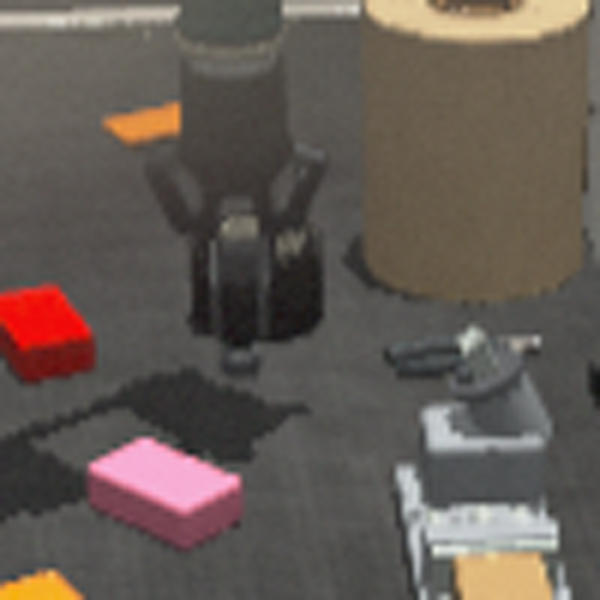

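The crank is held level, with free table below (snips and black roll well away). Lower it.

```bash
python3 -m creep '[{"grip":2,"dp":[2,-0.2,-0.3],"rotation":[0,0,-0.006]},{"grip":2,"dp":[4,-0.3,-0.5],"rotation":[0,0,-0.006]},{"grip":2,"dp":[5.5,-0.3,-0.5],"rotation":[0,0,-0.006]},{"grip":2,"dp":[6.3,-0.3,-0.5],"rotation":[0,0,-0.006]},{"grip":2,"dp":[6.5,-0.3,-0.5],"rotation":[0,0,-0.006]}]'
python3 -m creep '[{"grip":2,"dp":[0,0,0],"rotation":[0,0,0]},{"grip":2,"dp":[0,0,0],"rotation":[0,0,0]}]'
python3 -m creep '[{"grip":2,"dp":[0.1,0,0],"rotation":[0,0,0]},{"grip":2,"dp":[0.2,0,0],"rotation":[0,0,0]},{"grip":2,"dp":[0.3,0,0],"rotation":[0,0,0]}]'; python3 chk.py
```

```text
time: 31.45
tool_pos: [0.4291, 0.3386, 0.0522]
tcp_rot: [1.272, 1.17, -1.276]
wrist_force: [-0.3, -0.2, -2.7]
width: 0.341
time: 31.62
tool_pos: [0.4304, 0.3396, 0.0541]
tcp_rot: [1.275, 1.169, -1.273]
wrist_force: [-0.4, 0.1, -3.2]
width: 0.338
time: 31.87
tool_pos: [0.43, 0.3394, 0.0505]
tcp_rot: [1.274, 1.17, -1.273]
wrist_force: [0.7, -0.7, -2.3]
width: 0.337
t 31.87 rel y,-z,up [-14.91  16.78 -11.17] rad 22.45 phi 318.4 Ftool [2.3 0.7 0.6] tq [0.02 0.05 0.01] rotdev [-0.512 -0.095  0.432] w 0.337 q [0.62 0.23 2.04 0.   0.87 0.71]
```

```bash
python3 -m creep '[{"grip":2,"dp":[0.1,0,0],"rotation":[0,0,0]},{"grip":2,"dp":[0.15,0,0],"rotation":[0,0,0]},{"grip":2,"dp":[0.15,0,0],"rotation":[0,0,0]}]'; python3 chk.py
```

```text
time: 32.12
tool_pos: [0.4297, 0.3392, 0.0493]
tcp_rot: [1.273, 1.17, -1.274]
wrist_force: [-1.3, -0.6, 4.9]
width: 0.338
t 32.12 rel y,-z,up [-14.92  16.77 -11.29] rad 22.45 phi 318.3 Ftool [-4.9 -1.2  0.7] tq [ 0.02 -0.18 -0.33] rotdev [-0.512 -0.095  0.433] w 0.338 q [0.62 0.23 2.05 0.   0.87 0.71]
```

Contact with the table (about 8 N change). Open slowly and retreat straight up.

```bash
python3 -m creep '[{"grip":3.5,"dp":[0,0,0],"rotation":[0,0,0]},{"grip":5,"dp":[0,0,0],"rotation":[0,0,0]},{"grip":6.5,"dp":[0,0,0],"rotation":[0,0,0]},{"grip":6.5,"dp":[0,0,0],"rotation":[0,0,0]},{"grip":6.5,"dp":[0,0,0],"rotation":[0,0,0]}]'; python3 chk.py
python3 -m creep '[{"grip":6.5,"dp":[-1,0,0],"rotation":[0,0,0]},{"grip":6.5,"dp":[-3,0,0],"rotation":[0,0,0]},{"grip":6.5,"dp":[-7,0,0],"rotation":[0,0,0]},{"grip":6.5,"dp":[-11,0,0],"rotation":[0,0,0]},{"grip":6.5,"dp":[-15,0,0],"rotation":[0,0,0]}]'
python3 -m creep '[{"grip":6.5,"dp":[-4,0,-2],"rotation":[0,0,0]},{"grip":6.5,"dp":[-5,0,-3],"rotation":[0,0,0]},{"grip":6.5,"dp":[-5,0,-3],"rotation":[0,0,0]},{"grip":6.5,"dp":[-5,0,-3],"rotation":[0,0,0]},{"grip":6.5,"dp":[-5,0,-3],"rotation":[0,0,0]}]'
python3 - <<'E'
from h import *
plan([.43,.34,.3],Rt(-5))
p,d,C=snap('wrist','w26',sc=1.5); snap('top','t26',sc=1.5); snap('side','s26',crop=(200,140,340,250),sc=5.4)
P=cloud(d,C);
E
```

```text
time: 32.53
tool_pos: [0.4294, 0.339, 0.0482]
tcp_rot: [1.273, 1.17, -1.274]
wrist_force: [-0.8, -0.7, 0.7]
width: 0.76
t 32.53 rel y,-z,up [-14.95  16.75 -11.41] rad 22.45 phi 318.3 Ftool [-0.7 -0.8  0.8] tq [-0.03  0.    0.  ] rotdev [-0.512 -0.094  0.434] w 0.760 q [0.62 0.23 2.05 0.   0.87 0.71]
time: 32.95
tool_pos: [0.4292, 0.3384, 0.2]
tcp_rot: [1.272, 1.17, -1.275]
wrist_force: [1.0, 0.6, -0.5]
width: 0.761
time: 33.37
tool_pos: [0.4316, 0.3676, 0.2469]
tcp_rot: [1.27, 1.17, -1.277]
wrist_force: [0.2, -0.5, -1.5]
width: 0.754
t 33.37 p [0.4316 0.3676 0.2469] dp [-5.31  0.06  2.77] rot [0.001 0.001 0.005] deg 0.3 F [ 0.2 -0.5 -1.5] w 0.754 q [0.66 0.06 1.83 0.   1.25 0.75]
```

View pics/w26.png

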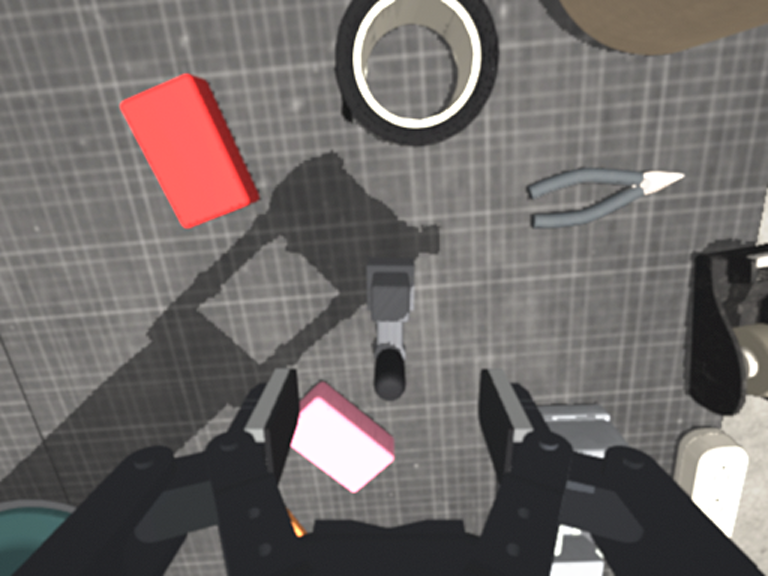

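View pics/s26.png

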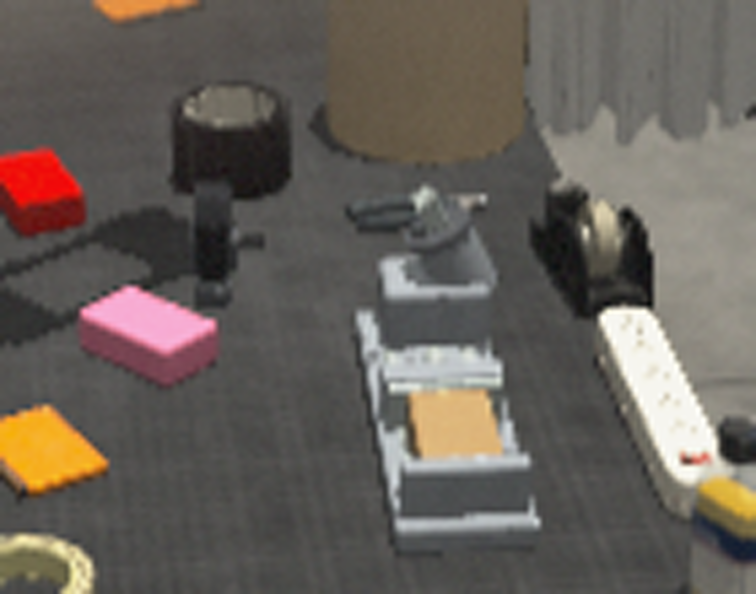

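View pics/t26.png

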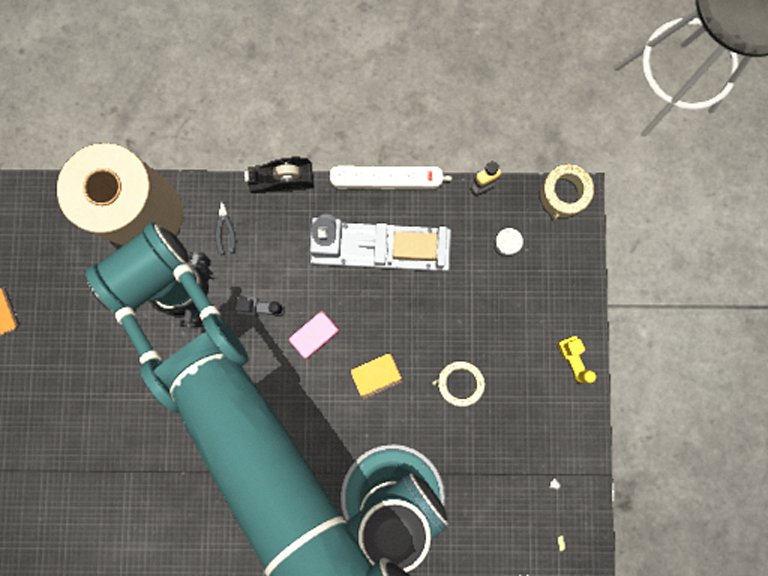

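The crank lies flat at (390,300) in the wrist view, clear of everything, and nothing else has moved. One last check of the plate compression on the now unobstructed top view, against the start image.

Run:
```python
from h import *
a=cv2.imread('pics/a_top.png')[142:186,225:305]; b=cv2.imread('pics/t26_raw.png')[142:186,225:305]
cv2.imwrite('pics/cmp.png',cv2.resize(np.vstack([a,b]),None,fx=6.5,fy=6.5,interpolation=cv2.INTER_CUBIC))
```

```text
(no output)
```

View pics/cmp.png

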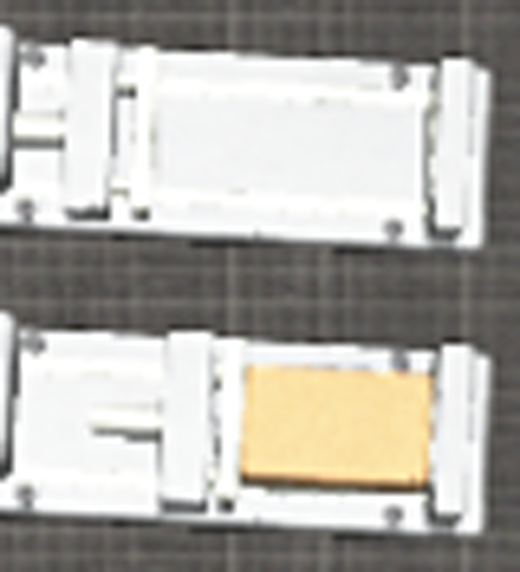

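The jaw-to-plate gap has gone from about 23 px to about 10 px, so the plate is pressed in about 6 mm, with the block tight between plate and fixed jaw.

```bash
python3 -c "
from h import *
s=bot.read_state(); print(s['time'],s['wrist_force']); print(bot.finish_job())"
```

```text
33.5167 [-0.24107785 -0.72253804 -0.77516453]
the job is handed in; nothing more can be done
None
```

I finished the job and handed it in at about 33.5 s. The cork block is clamped in the vise and the crank lies flat on the table.

- **Block:** it lies flat on the bed, centred and lengthwise, with its end against the fixed jaw.
- **Crank fit:** it reached a hard stop at the depth I expected, pressing about 46 N along the shaft. I took that as fully on.
- **Winding:** I turned it clockwise by the grip about 930°, roughly 2.6 turns. That is more than "a little over two", because the plate only met the block after about two turns.
- **Crank laid down:** I pulled it off without resistance and lowered it socket down to a light table contact near (0.43, 0.34). That is where the block first lay, clear of the vise.

**Last checks:** the final views show the gap between the moving jaw and its plate down from about 23 to 10 px in the enlarged top view, so the plate is pressed in about 6 mm. The tin, snips and look-alikes appear unmoved, and the open gripper was touching nothing.

**Disagreements:**
- The wrist-camera estimate of the compression was lower, about 4 mm, but both are well above 2.5 mm.
- The top and wrist cameras differed by up to about 5 mm on the vise's sideways position. I settled the block's placing from close-up wrist views.

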